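Calibration check of a grinding-ball feeder: three crank turns, then weigh

TASK

Check the dose of the grinding-ball feeder: stand the clear weighing cup under its spout, slide the red-knobbed gate fully open, and turn the crank exactly three full turns clockwise (seen from above) so that three balls drop into the cup, stopping with the handle back over the orange tab. Then push the gate fully shut and stand the cup with its balls upright on the balance pan, spilling nothing. Do not disturb the vial, the jar or the dish standing nearby.

Things in the scene. Friction and masses are not known exactly. Their poses are not given: they have to be found in the camera images.
- feeder: Hand-cranked ball feeder, fixed: grey base (x -32 to 68, y -122 to 50 mm, 10 high), aluminium drum (39 mm radius, cover 118 high), steel chute in front, gutter of balls on the right. Origin on the bench under the crank's axis; x from front (chute) to back, y left, z up. Each turn takes one ball from gutter to chute; the pocket fills by gravity, so take 1.5 s or more a turn.
- cup_spot (a point): Bench point (z = 0) below the spout's opening, 92.5 mm in front of the crank's axis; the cup's centre goes here, within 10 mm. The spout is a box 23 mm wide (feeder y), 80 to 105 mm in front of the axis, lower edge 54, upper edge 70 mm high; behind it the chute slopes up to the drum. Slide the cup in at bench level from the front, fingers left and right of the spout, hand above it.
- crank (a joint): Crank angle, rad: 0 with the handle over the orange tab, growing clockwise seen from above, 6.283 a turn, counting on without limit (a stop at -0.6). Starts within 0.25 of 0. Drag 0.03 N m; stays where it is left.
- crank_axis (a point): Point on the crank's vertical axis at the height of the middle of the handle's grip (169 mm).
- crank_knob (a point): Middle of the crank's upright black grip: 22 mm in diameter, 38 mm high (150 to 188 mm above the bench), 50 mm from the axis, spinning freely on its pin, so that it can be held from above without turning the hand. The steel arm under it is 149 mm high at its top. Goes round with the crank.
- park_tab (a point): Outer end of the orange parking tab, 77 mm from the crank's axis toward feeder +y, 10 mm wide, 118 mm above the bench.
- gutter_end (a point): Far, upper end of the sloping ball gutter, 120 mm from the crank's axis toward feeder -y, about 137 mm high; 22 mm wide.
- gate (a joint): Travel of the slide gate in m: 0 fully shut (holds the balls back), 0.024 fully open; it moves along feeder +x (away from the robot) to open. Friction about 1.2 N; it stays where it is left. Both ends are hard stops.
- gate_knob (a point): Middle of the gate's upright red knob: 15 mm in diameter, 24 mm high (115 to 139 mm above the bench), on a bar behind the drum on its right, 84 mm behind and 30 mm right of the crank's axis when shut. Moves with the gate.
- cup_center (a point): Centre, half-way up, of the loose clear weighing cup: 46 mm across the rim, 34 mm across the foot, 42 mm high, open at the top, 20 g empty. Its z axis is up along the cup. Grasp it from above across its outside; light grip.
- pan_center (a point): Centre of the top of the balance's round steel pan: 100 mm across, top 55 mm above the bench. The balance is fixed: white, 190 x 140 mm, body about 45 mm high, its display toward the robot.
- ball_1_center (a point): Centre of steel ball 1 of 6 (14 mm in diameter, 11 g), counted from the gate end of the gutter
- ball_2_center (a point): Centre of steel ball 2 of 6 (14 mm in diameter, 11 g), counted from the gate end of the gutter
- ball_3_center (a point): Centre of steel ball 3 of 6 (14 mm in diameter, 11 g), counted from the gate end of the gutter
- ball_4_center (a point): Centre of steel ball 4 of 6 (14 mm in diameter, 11 g), counted from the gate end of the gutter
- ball_5_center (a point): Centre of steel ball 5 of 6 (14 mm in diameter, 11 g), counted from the gate end of the gutter
- ball_6_center (a point): Centre of steel ball 6 of 6 (14 mm in diameter, 11 g), counted from the gate end of the gutter
- amber_vial: Bystander: brown glass dropper bottle, 30 mm across and 85 mm high, loose; origin at the middle of its foot.
- ball_jar: Bystander: small clear jar with a pink cap, 28 mm across and 46 mm high, loose; origin at the middle of its foot.
- petri: Bystander: closed clear petri dish, 59 mm across and 16 mm high, loose; origin at the middle of its foot.

How it is judged (in metres and radians):
On the way, in this order (a step that is already met when the one before it is completed fails the run):
1. The empty cup stands upright on the bench under the spout (within 12 mm), the gate still shut (horizontal distance between cup_center and cup_spot below 0.012 m and height (world z) of cup_center below 0.024 m and angle between cup_center's own z axis and vertical below 0.1 rad and value of joint gate below 0.004 m), for 0.2 s.
2. The gate is open (at least 20 mm of its 24 mm) (value of joint gate above 0.02 m), for 0.1 s.
3. The crank stands three full turns from its mark (within 20 degrees), and the first three balls are in the cup under the spout (value of joint crank between 18.5 and 19.2 rad and distance between each of ball_1_center, ball_2_center, ball_3_center and cup_center below 0.024 m and horizontal distance between cup_center and cup_spot below 0.02 m), for 0.3 s.
4. The gate is shut again (within 4 mm) while the cup is still under the spout (value of joint gate below 0.004 m and horizontal distance between cup_center and cup_spot below 0.025 m), for 0.2 s.
At the end, for the whole second after the job is handed in: The cup stands upright on the balance pan, its centre within 30 mm of the pan's centre, with exactly the first three balls in it; balls 4, 5 and 6 are still in the gutter behind the gate; the crank stands at three full turns (within 20 degrees of the tab) and the gate is shut (within 4 mm) (horizontal distance between cup_center and pan_center below 0.03 m and z of cup_center in the frame of pan_center between 0.018 and 0.024 m and angle between cup_center's own z axis and vertical below 0.1 rad and distance between each of ball_1_center, ball_2_center, ball_3_center and cup_center below 0.024 m and y of each of ball_4_center, ball_5_center, ball_6_center in the frame of feeder below -0.028 m and z of each of ball_4_center, ball_5_center, ball_6_center in the frame of feeder above 0.085 m and value of joint crank between 18.5 and 19.2 rad and value of joint gate below 0.004 m); the robot touches nothing.
It fails at once if The crank is turned more than 57 degrees beyond the third turn (value of joint crank above 19.85 rad).
It fails at once if The cup is tipped by more than 35 degrees (angle between cup_center's own z axis and vertical above 0.61 rad).
It fails at once if The vial, the jar or the dish is moved by more than 20 mm (distance of any of amber_vial, ball_jar, petri from where it was at the start of the episode above 0.02 m).
It also fails if it takes over 72 s, if anything falls off the work surface, if the arm or the gripper's body presses on something with over 40 N, if the wrist force passes 120 N, or if a joint passes its speed limit or range.

ROBOT

A 6-joint arm with a two-finger parallel gripper is mounted at the origin on the work surface; the furniture and walls round the work are solid. World frame = base frame: x ahead of the robot, y to its left, z up, the work surface at z = 0. Lengths are in mm, angles in degrees, forces in N, time in s.
With the tool pointing down it reaches from about 300 to 850 mm from the base axis. Payload 4.2 kg.
Tool frame: the origin (TCP) lies midway between the tips of the shut fingers; the grasp point (between the pads) lies env.grasp_offset behind it (env.grasp_offset is the distance from the TCP to the grasp point, in mm); y points along the fingers, x is the direction in which the jaws open and shut, and the axes are right-handed (so a half turn about y gives the same grasp; the last joint's range is limited). The gripper opens to 91 mm and grips with 3 to 60 N. Pads are 32 mm wide; open, the fingers measure 118 mm over their backs; the gripper's body (76 mm by 178 mm) begins 60 mm behind the grasp point.
Start: joints at [69.271, 18.312, 89.639, -0, 72.044, -1.146], TCP at [192.733, 541.754, 213.976] pointing down, gripper open.
Joint ranges: [-177.97, 177.97], [-48.28, 115.42], [12.27, 149.76], [-77.06, 257.06], [2.81, 150.46], [-146.56, 146.56]. Speed limits (degrees/s): [147.25, 147.25, 180, 180, 180, 180].

INTERFACE

Orientations are given as [roll, pitch, yaw] about the fixed x, y, z axes, in that order (R = Rz(yaw) Ry(pitch) Rx(roll)).
In Python, from workcell import state, vision, job, env gives the robot as it stands.
- The arm moves only by the shell command python3 -m handwheel 'ROWS' [FORCE]. ROWS is JSON, a list of rows, each a list of 3 entries, a list of its own where there are three numbers: the finger opening in cm, from 0 to 9.12, then the shift along the tool's x, y, z in cm, then the turn about the tool's y in degrees. A call has 1 to 10 rows; each row is the pose to reach, as a shift and turn from the pose measured when the call began, along the tool's axes at that moment; what a row does not reach only later rows make up. A row lasts 1/10 s, in which the tool goes at most 50 mm and 8.59 degrees, less where a joint would pass 70% of its speed; a pose out of reach is approached as far as the arm can. A call with a gripper value outside its range is refused whole. The fingers move at their own pace and stop on an object; FORCE is the grip in N (left out, the last holds). Time passes only in rows, so rows that repeat a pose let the fingers close. It gives the time, the measured TCP pose, the force and the opening at its end, in the units of the state.
- state(): the state, without advancing time (a new reading comes with each control period).
- vision.grab_frame(name): name is "side" or "top" or "wrist"; returns the picture (384x512x3 uint8, red, green, blue); there is no depth.
- vision.camera_model(name): a dict with "fov_y" (degrees; the focal length in pixels is half the picture's height over the tangent of half this angle, whatever the lens; pixels are square), "cx", "cy" (the principal point, pixels), "extrinsics" (4x4, takes a point from world to camera coordinates). Camera axes: x right, y up, looking along -z (the intrinsics and any distortion apply to the point x, -y, -z); pixel columns grow to the right and rows downward; lengths in mm; the calibration is good to about 2 mm. The wrist camera is an equidistant fisheye: a pixel r from the principal point sees the ray r / f radians off the axis. A picture is of the moment at which its call begins: read the wrist's pose just before it. camera_model takes no time and is no camera call; for the wrist camera it gives the pose at the moment of the call.
- job.job_done(): hands the job in, once; it reports no verdict.
The state is a dict: "time_s": time; "qpos": joint angles; "qvel": joint speeds; "effort": joint torques, N m; "ee_pos": TCP position; "ee_rot": TCP orientation; "force": force on the tool from outside, world axes, zero at the start; "torque": the same for the moment, N m; "gripper_width": finger opening in mm.
Only numpy, scipy, OpenCV 4.12 (cv2) and the standard library are available. Lean on these libraries where they do the work, as an engineer would, in place of code of your own. Each camera call takes 0.05 s, during which the arm holds its last target.

## Working session

There is one attempt and no reset: what is moved stays moved. The work goes in short steps, Python scripts to look and compute and a shell command to move; the robot and the scene stay as the last step left them, time stands still between calls to the robot, and variables do not carry over. Pictures are saved under pics/ and viewed, and the job is handed in when it is done.

```bash
ls; mkdir -p pics
python3 - <<'E'
from workcell import state, vision, job, env
import cv2,numpy as np
print(env.grasp_offset, state())
for n in ["side","top","wrist"]:
    m=vision.camera_model(n); print(n,m)
    cv2.imwrite(f"pics/{n}0.png",cv2.cvtColor(vision.grab_frame(n),cv2.COLOR_RGB2BGR))
E
```

```text
pics
18.8 {'time_s': 0.0, 'qpos': array([ 6.92717496e+01,  1.83520993e+01,  8.97051870e+01, -3.69508003e-04,
        7.20418919e+01, -1.14619751e+00]), 'qvel': array([ 0.050606  ,  0.03790057,  0.04759526,  0.08461049, -0.12908496,
       -0.03005518]), 'effort': array([ 8.90559804e-04, -4.12464309e+01, -2.31980324e+01,  7.26947444e-02,
        4.55647276e-02, -1.52552043e-04]), 'ee_pos': array([192.54749626, 541.28924168, 213.12392712]), 'ee_rot': array([-89.99836732,   0.09916539,  70.41806279]), 'force': array([-0.64091647, -0.4548254 ,  0.79651948]), 'torque': array([0.03062745, 0.02884224, 0.00127745]), 'gripper_width': 91.25085300832278}
side {'fov_y': 53.60635132312621, 'cx': 251.9695961585273, 'cy': 189.12258184617858, 'extrinsics': array([[ 7.76871058e-01, -6.29625663e-01,  6.54857295e-03,
        -4.90093847e+02],
       [ 4.28685611e-01,  5.36499198e-01,  7.26909388e-01,
        -3.33101085e+02],
       [-4.61194109e-01, -5.61907586e-01,  6.86702161e-01,
        -7.48797518e+02],
       [ 0.00000000e+00,  0.00000000e+00,  0.00000000e+00,
         1.00000000e+00]])}
top {'f
[... 175 characters left out ...]

       [ 9.87720152e-01, -2.42392834e-03,  1.56214676e-01,
        -6.16048645e+02],
       [-1.56224081e-01, -2.62912535e-02,  9.87371666e-01,
        -1.19774161e+03],
       [ 0.00000000e+00,  0.00000000e+00,  0.00000000e+00,
         1.00000000e+00]])}
wrist {'fov_y': 65.70646984690485, 'cx': 255.76424377058174, 'cy': 188.46763917131145, 'extrinsics': array([[ 3.35855674e-01,  9.41909852e-01, -2.60719224e-03,
        -5.74901981e+02],
       [-9.13566486e-01,  3.25072861e-01, -2.44384760e-01,
         2.64386155e+01],
       [-2.29340885e-01,  8.44598517e-02,  9.69674838e-01,
        -3.90782916e+02],
       [ 0.00000000e+00,  0.00000000e+00,  0.00000000e+00,
         1.00000000e+00]])}
```

View pics/side0.png

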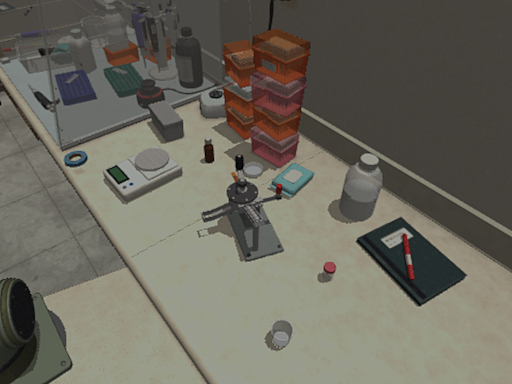

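View pics/top0.png

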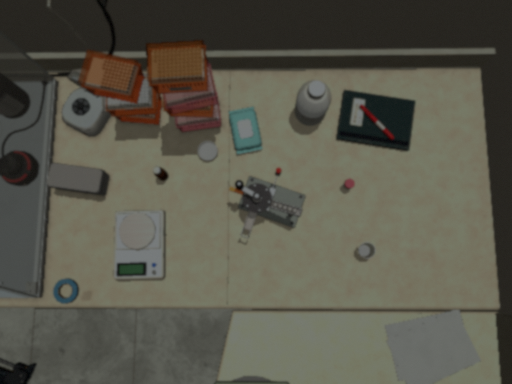

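View pics/wrist0.png

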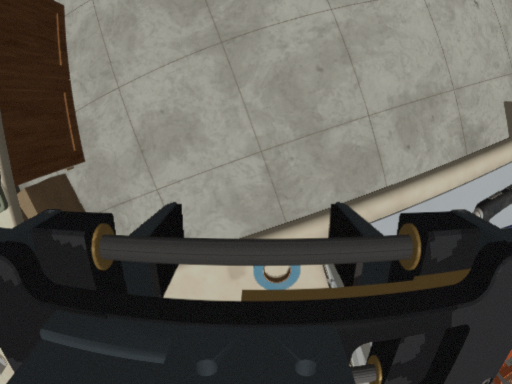

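```bash
cat > h.py <<'E'
import numpy as np,cv2,json
from workcell import state, vision, job, env
from scipy.spatial.transform import Rotation as Rn
def fl(m): return 192/np.tan(np.radians(m["fov_y"])/2)
def proj(m,P):
    E=m["extrinsics"];c=E[:3,:3]@np.asarray(P,float)+E[:3,3];f=fl(m)
    return np.array([m["cx"]+f*c[0]/-c[2],m["cy"]-f*c[1]/-c[2]])
def ray(m,uv):
    E=m["extrinsics"];f=fl(m);d=np.array([(uv[0]-m["cx"])/f,-(uv[1]-m["cy"])/f,-1.])
    R=E[:3,:3];return -R.T@E[:3,3],R.T@d
def atz(m,uv,z):
    o,d=ray(m,uv);return o+d*(z-o[2])/d[2]
def wproj(m,P):
    E=m["extrinsics"];c=E[:3,:3]@np.asarray(P,float)+E[:3,3];p=np.array([c[0],-c[1],-c[2]]);r=np.hypot(p[0],p[1]);th=np.arctan2(r,p[2]);f=fl(m)
    return np.array([m["cx"],m["cy"]])+f*th*p[:2]/r
def watz(m,uv,z):
    E=m["extrinsics"];f=fl(m);d=np.array([uv[0]-m["cx"],uv[1]-m["cy"]]);r=np.hypot(*d);th=r/f
    v=np.array([np.sin(th)*d[0]/r,-np.sin(th)*d[1]/r,-np.cos(th)]);R=E[:3,:3];o=-R.T@E[:3,3];v=R.T@v
    return o+v*(z-o[2])/v[2]
def grab(n): return cv2.cvtColor(vision.grab_frame(n),cv2.COLOR_RGB2BGR)
def crop(im,x,y,w,h,s,name,g=1.0):
    c=im[y:y+h,x:x+w];c=cv2.resize(c,None,fx=s,fy=s,interpolation=cv2.INTER_CUBIC)
    c=np.clip(c*g,0,255).astype(np.uint8);cv2.imwrite(name,c)
E
python3 - <<'E'
from h import *
t=cv2.imread("pics/top0.png");s=cv2.imread("pics/side0.png")
crop(t,220,160,100,75,8,"pics/t1.png",1.8)
crop(s,190,145,100,120,5,"pics/s1.png",1.8)
crop(t,100,190,100,100,5,"pics/t2.png",1.8)
crop(t,330,170,60,100,5,"pics/t3.png",1.8)
E
```

```text
(no output)
```

View pics/t1.png

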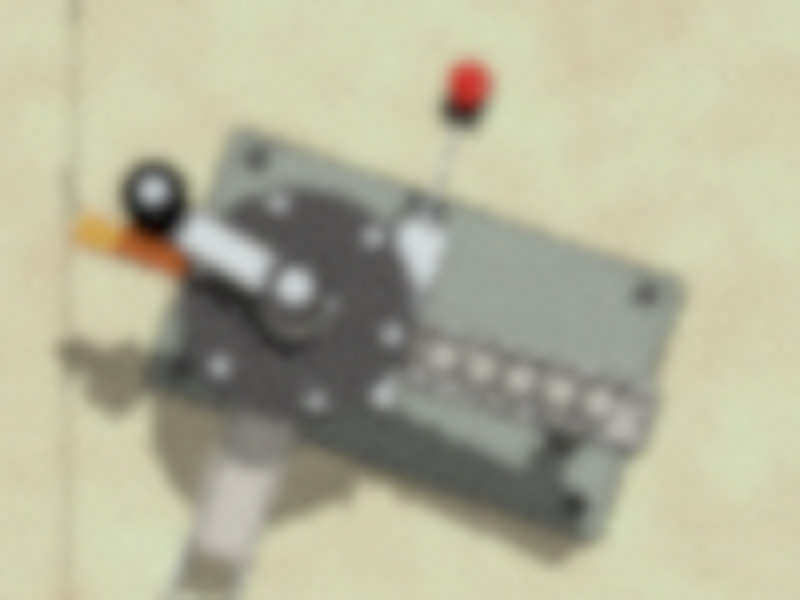

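View pics/s1.png

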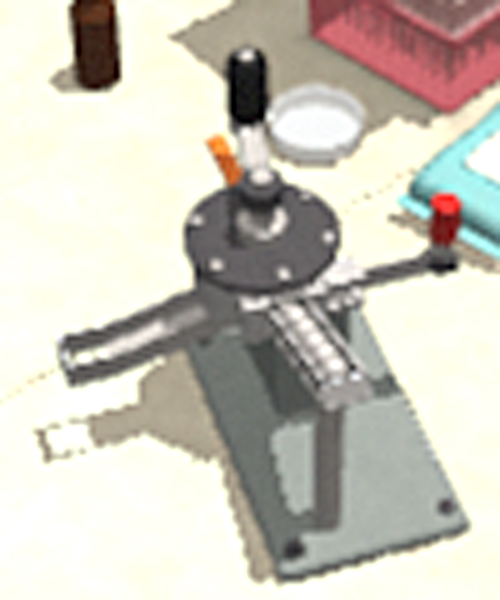

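View pics/t2.png

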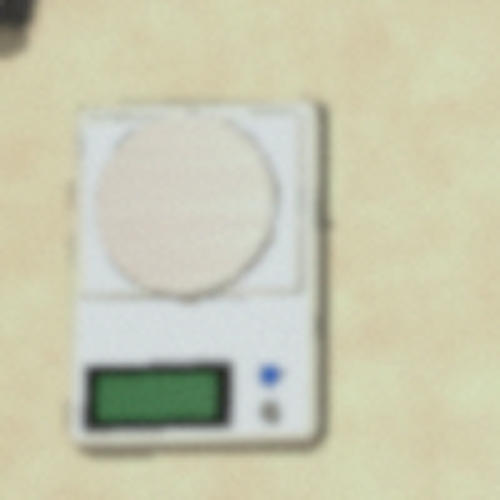

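View pics/t3.png

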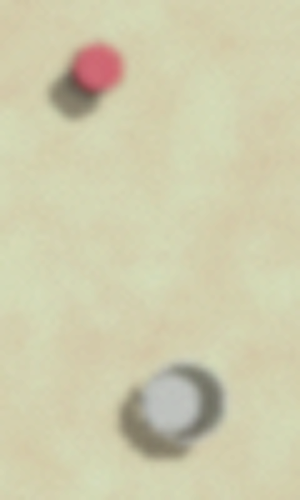

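```bash
cat > fit.py <<'E'
from h import *
from scipy.optimize import least_squares
T=vision.camera_model("top");S=vision.camera_model("side")
obs=[]
for m,uv,P in [(T,(235,130),(68,50,10)),(T,(685,280),(68,-122,10)),(T,(595,540),(-32,-122,10)),(T,(470,74),(84,-30,139)),(T,(82,228),(0,77,118)),(T,(296,303),(0,0,118)),(T,(153,190),"k188"),
 (S,(468,525),(68,-122,10)),(S,(280,578),(-32,-122,10)),(S,(446,200),(84,-30,139)),(S,(247,52),"k188"),(S,(218,140),(0,77,118)),(S,(263,230),(0,0,118))]:
    uv=np.array(uv)/8+[220,160] if m is T else np.array(uv)/5+[190,145]
    obs.append((m,uv-0.0,P))
def W(p,P):
    x,y,th,a=p
    if P=="k188": P=(50*np.sin(a),50*np.cos(a),188)
    c,s=np.cos(th),np.sin(th)
    return [x+c*P[0]-s*P[1],y+s*P[0]+c*P[1],P[2]]
f=lambda p:np.concatenate([proj(m,W(p,P))-uv for m,uv,P in obs])
r=least_squares(f,[600,-20,-0.35,0.1],loss="soft_l1")
if __name__=="__main__":
    print(r.x,np.degrees(r.x[2:]));print(f(r.x).reshape(-1,2).round(2))
    p=r.x
    for n,P in dict(spot=(-92.5,0,0),gk=(84,-30,127),tab=(0,77,118),knob="k188").items(): print(n,np.round(W(p,P),1))
    t=lambda u,v,x,y,s:np.array([u/s+x,v/s+y])
    print("pan top",atz(T,t(187,206,100,190,5),55))
    print("cup foot",atz(T,t(173,405,330,170,5),3),"rim",atz(T,t(184,402,330,170,5),42))
    print("jar",atz(T,t(98,68,330,170,5),46))
    print("vial",atz(T,(160,174),85),"petri",atz(T,(207,151),16))
    print("side cup",atz(S,(282,328),42),atz(S,(281,339),3)); print("side pan",atz(S,(152.5,159.5),55))
E
python3 fit.py
python3 - <<'E'
from h import *
s=cv2.imread("pics/side0.png")
crop(s,250,300,60,60,8,"pics/s2.png",1.8)
crop(s,95,135,100,70,7,"pics/s3.png",1.8)
E
```

```text
[ 5.85428083e+02 -1.68426093e+01 -3.43695293e-01  1.91572509e-01] [-19.69228974  10.97629625]
[[-0.03 -1.09]
 [ 0.59  0.  ]
 [ 0.4   0.64]
 [ 0.21  0.86]
 [-0.75 -0.49]
 [ 0.17 -0.11]
 [ 0.15 -0.18]
 [ 0.84 -0.76]
 [-0.05 -0.45]
 [-0.03  0.34]
 [-0.17  0.75]
 [-0.77 -1.16]
 [-0.42  0.33]]
spot [498.3  14.3   0. ]
gk [654.4 -73.4 127. ]
tab [611.4  55.7 118. ]
knob [610.9  26.2 188. ]
pan top [502.63593448 311.76200432  55.        ]
cup foot [ 450.83622154 -315.30077971    3.        ] rim [ 451.5536863  -312.71347105   42.        ]
jar [ 634.65806347 -271.45833951   46.        ]
vial [655.86278446 247.88576393  85.        ] petri [736.67395138 129.82963914  16.        ]
side cup [ 454.05661325 -312.32035986   42.        ] [ 451.51645709 -315.59357138    3.        ]
side pan [503.02939384 306.44105737  55.        ]
```

View pics/s2.png

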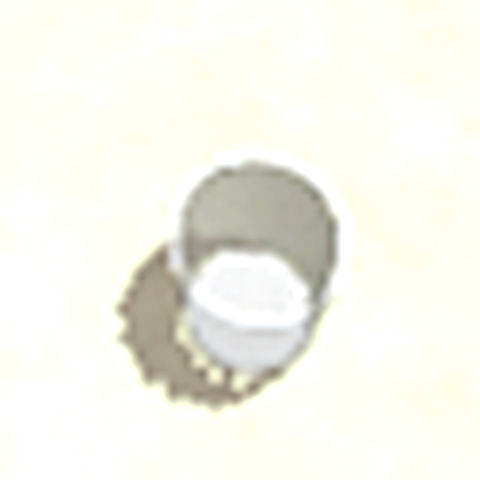

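View pics/s3.png

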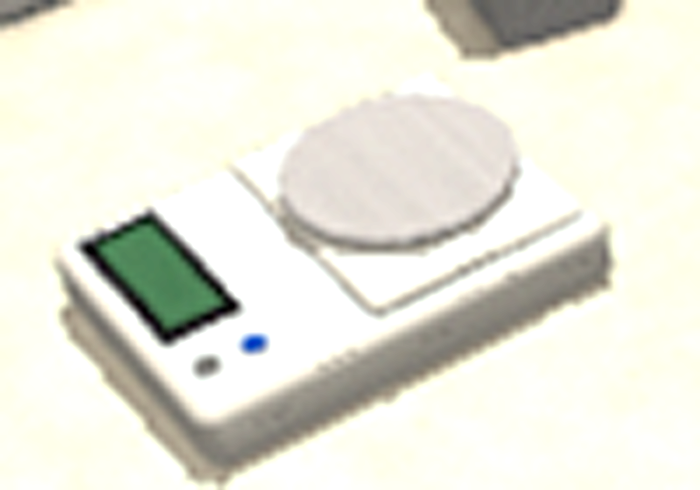

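Run:
```python
from h import *
s=state();E=vision.camera_model("wrist")["extrinsics"];R=Rn.from_euler("xyz",s["ee_rot"],degrees=True).as_matrix()
c=-E[:3,:3].T@E[:3,3];print(R.T@(c-s["ee_pos"]),R.T@(-E[2,:3]),R.T@E[0,:3])
# target: over feeder front, z tcp 330
g=np.array([470,25,330]);print(R.T@(g-s["ee_pos"]))
```

```text
[   1.12951028 -170.66988503   69.44835279] [-0.00118278  0.96966949 -0.24441704] [ 9.99999210e-01  1.04301339e-03 -7.01267104e-04]
[-393.68972111 -116.16040684 -434.44387991]
```

```bash
python3 -m handwheel '[[9,[-13,-6,-14],0],[9,[-26,-10,-28],0],[9,[-39,-11.6,-44],0],[9,[-39,-11.6,-44],0],[9,[-39,-11.6,-44],0],[9,[-39,-11.6,-44],0],[9,[-39,-11.6,-44],0],[9,[-39,-11.6,-44],0],[9,[-39,-11.6,-44],0],[9,[-39,-11.6,-44],0]]' 10
python3 - <<'E'
from h import *
print(state()["ee_pos"],state()["time_s"])
E
```

```text
time_s: 1.15
ee_pos: [429.0, 110.6, 312.5]
ee_rot: [-90.0, 0.1, 70.4]
force: [0.6, 0.9, -0.6]
gripper_width: 90.2
[429.04404487 110.55011452 312.46392893] 1.15
```

```bash
python3 -m handwheel '[[9,[-6.5,-1.8,-8],0],[9,[-6.5,-1.8,-8],0],[9,[-6.5,-1.8,-8],0],[9,[-6.5,-1.8,-8],0],[9,[-6.5,-1.8,-8],0]]'
python3 - <<'E'
from h import *
m=vision.camera_model("wrist");im=grab("wrist");cv2.imwrite("pics/w1.png",im);np.save("w1.npy",m)
print(state()["ee_pos"],state()["qvel"].round(2))
crop(im,0,0,512,384,1.5,"pics/w1b.png",1.5)
E
```

```text
time_s: 1.65
ee_pos: [481.8, 23.4, 330.1]
ee_rot: [-89.9, 0.0, 70.4]
force: [-0.5, -0.4, -0.6]
gripper_width: 90.2
[481.71731888  23.71691814 330.16814442] [ 0.7  -0.27 -0.01 -0.17 -0.18 -0.17]
```

View pics/w1b.png

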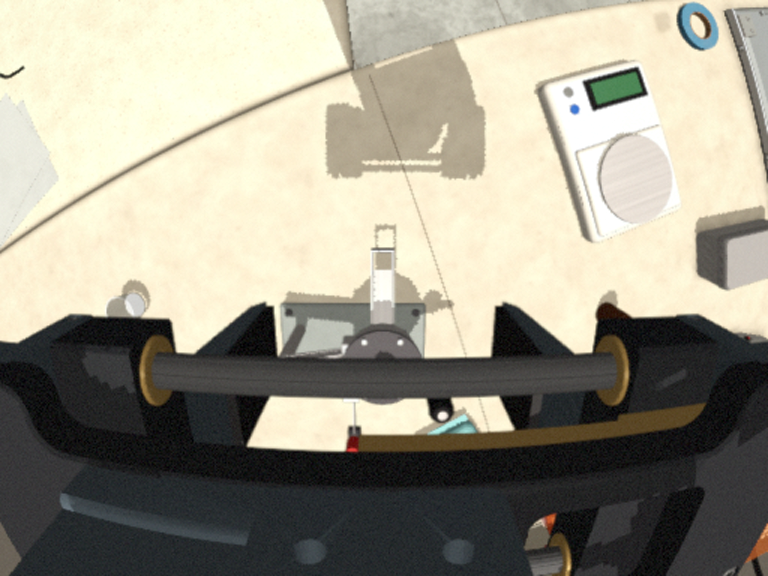

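Run:
```python
from fit import *
m=np.load("w1.npy",allow_pickle=True).item();im=cv2.imread("pics/w1.png")
p=r.x
for P in [(-105,11.5,70),(-105,-11.5,70),(-80,11.5,70),(-80,-11.5,70),(-32,50,10),(-32,-122,10),(84,-30,139),(50*np.sin(p[3]),50*np.cos(p[3]),188),(-39,0,118),(0,39,118),(0,-39,118)]:
    print(P,wproj(m,W(p,P)).round(1))
crop(im,170,140,160,170,5,"pics/w1c.png",1.5)
```

```text
(-105, 11.5, 70) [261.3 167. ]
(-105, -11.5, 70) [245.6 166.9]
(-80, 11.5, 70) [261.2 183.5]
(-80, -11.5, 70) [245.7 183.5]
(-32, 50, 10) [282.7 202.8]
(-32, -122, 10) [184.4 202.3]
(84, -30, 139) [232.8 302.8]
(np.float64(9.52014357446832), np.float64(49.08530193776453), 188) [292.9 277.3]
(-39, 0, 118) [253.1 220.6]
(0, 39, 118) [280.7 246.3]
(0, -39, 118) [225.7 246.1]
```

View pics/w1c.png

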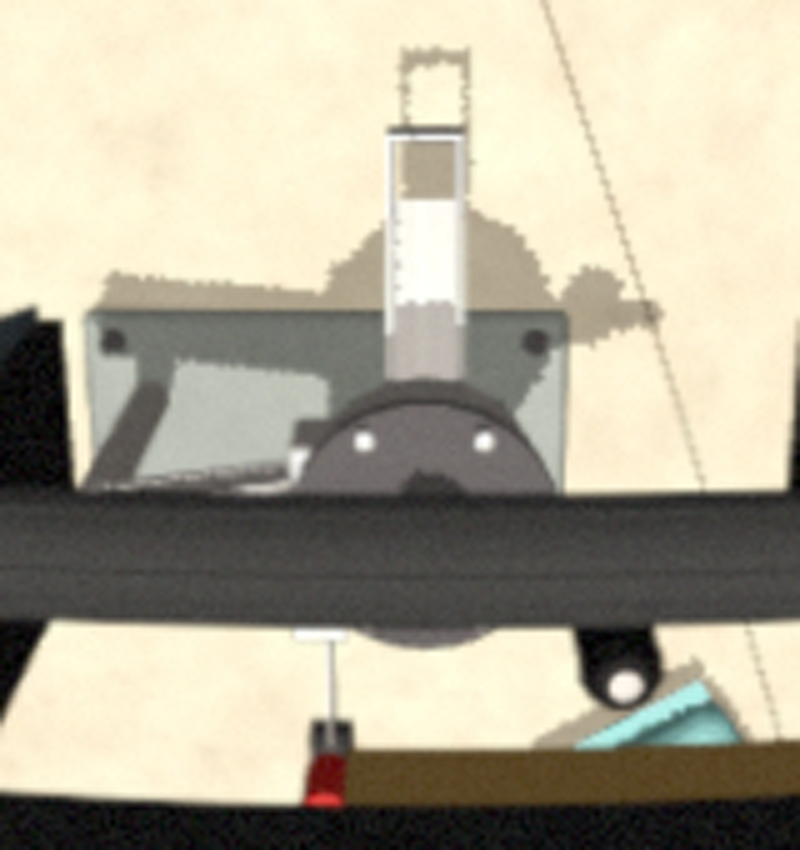

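```bash
python3 -m handwheel '[[9,[-5,0,-1],0],[9,[-10,2,-2.5],0],[9,[-15,5,-4],0],[9,[-20,9,-5.5],0],[9,[-25,13,-7],0],[9,[-30,17,-8.5],0],[9,[-32.8,20,-8.5],0],[9,[-32.8,21,-8.5],0],[9,[-32.8,21,-8.5],0],[9,[-32.8,21,-8.5],0]]'
python3 - <<'E'
from h import *
m=vision.camera_model("wrist");im=grab("wrist");cv2.imwrite("pics/w2.png",im);np.save("w2.npy",m)
print(state()["ee_pos"],state()["qvel"].round(2))
crop(im,0,0,512,384,1.5,"pics/w2b.png",1.5)
for P in [(452,-314,42),(452,-314,0)]: print(wproj(m,P)*1.5)
E
```

```text
time_s: 2.7
ee_pos: [451.4, -312.6, 119.0]
ee_rot: [-89.7, -0.0, 70.5]
force: [0.2, 0.6, 0.1]
gripper_width: 90.2
[ 452.48260082 -312.5288897   120.53989547] [ 0.95 -1.82 -1.42 -0.1  -0.06 -0.04]
[380.18155246 296.73611551]
[380.67612206 279.76167202]
```

View pics/w2b.png

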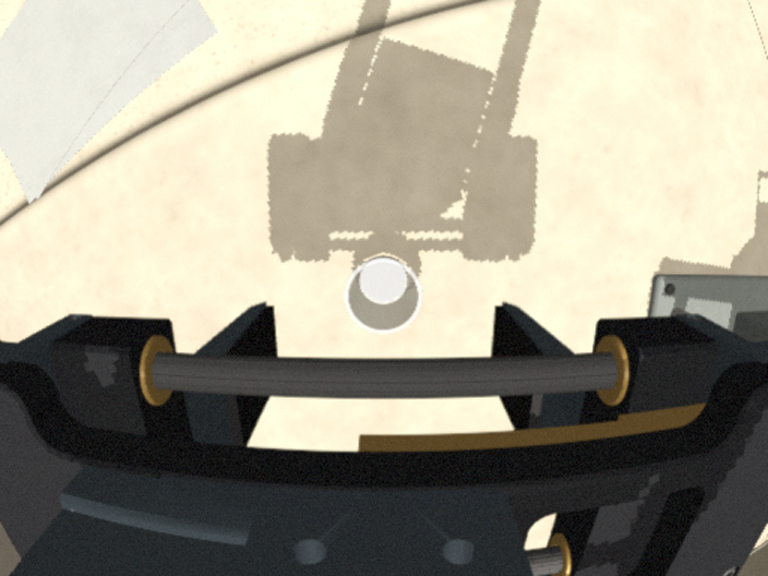

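```bash
python3 -m handwheel '[[9,[-0.15,4,0],0],[9,[-0.15,8,0],0],[9,[-0.15,10.7,0],0],[9,[-0.15,10.7,0],0],[4.3,[-0.15,10.7,0],0],[3,[-0.15,10.7,0],0],[3,[-0.15,10.7,0],0],[3,[-0.15,10.7,0],0],[3,[-0.15,10.7,0],0],[3,[-0.15,10.7,0],0]]' 5
python3 - <<'E'
from h import *
print(state()["ee_pos"],state()["gripper_width"])
E
```

```text
time_s: 3.75
ee_pos: [451.9, -314.0, 13.9]
ee_rot: [-89.9, 0.0, 70.5]
force: [-0.5, 0.1, -0.6]
gripper_width: 45.3
[ 451.86897365 -314.01860693   13.87629397] 45.29458364751513
```

```bash
python3 -m handwheel '[[3,[0,-2,0],0],[3,[0,-4,0],0],[3,[3,-4,2],0],[3,[7,-4,4],0],[3,[11,-4,6],0],[3,[15,-4,8],0],[3,[19,-4,10],0],[3,[23,-4,12],0],[3,[27,-4,14],0],[3,[31,-4,16],0]]' 5
python3 - <<'E'
from h import *
print(state()["ee_pos"],state()["gripper_width"])
R=Rn.from_euler("xyz",state()["ee_rot"],degrees=True).as_matrix()
print(R.T@(np.array([375.8,57.9,14.5+2])-state()["ee_pos"]))
E
```

```text
time_s: 4.75
ee_pos: [404.0, 33.1, 54.2]
ee_rot: [-90.0, -0.0, 70.5]
force: [1.4, 0.4, -0.1]
gripper_width: 44.2
[403.96389041  33.09689376  54.24834676] 44.24325874817441
[13.97170603 37.77742105 34.79934447]
```

```bash
python3 -m handwheel '[[3,[1,1,3],0],[3,[1.4,2,3.5],0],[3,[1.4,3,3.5],0],[3,[1.4,3.7,3.5],0],[3,[1.4,3.7,3.5],0],[3,[1.4,3.7,3.5],0]]' 5
python3 - <<'E'
from h import *
m=vision.camera_model("wrist");im=grab("wrist");cv2.imwrite("pics/w3.png",im);np.save("w3.npy",m)
s=state();print(s["ee_pos"],s["gripper_width"])
R=Rn.from_euler("xyz",s["ee_rot"],degrees=True).as_matrix()
print(R.T@(np.array([498.3,14.3,14.5])-s["ee_pos"]))
crop(im,0,0,512,384,1.5,"pics/w3b.png",1.5)
print(1.5*wproj(m,(498.3+.9422*-12.5,14.3+.335*12.5,70)))
E
```

```text
time_s: 5.35
ee_pos: [375.9, 57.8, 17.3]
ee_rot: [-90.0, -0.0, 70.5]
force: [0.9, -0.2, -0.0]
gripper_width: 44.1
[376.09756382  57.77787594  17.50617725] 44.47115496696558
[-9.50492944e-02  2.97046227e+00 -1.29707230e+02]
[381.63037366 621.94008898]
```

View pics/w3b.png

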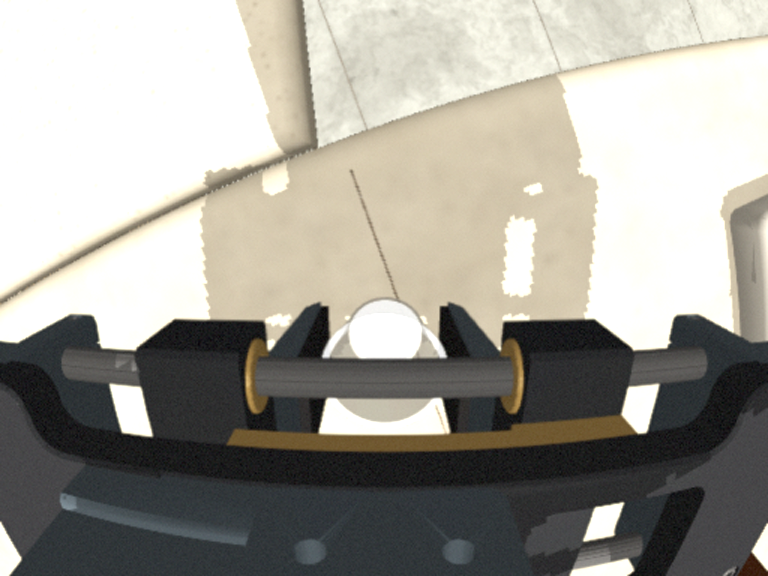

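```bash
python3 -m handwheel '[[3,[0,0,-2],0],[3,[0,0,-4],0],[3,[0,0,-6],0],[3,[0,0,-8],0],[3,[0,0,-10],0],[3,[0,0,-12],0],[3,[0,0,-12.9],0],[3,[0,0.1,-12.9],0],[3,[0,0.2,-12.9],0],[3,[0,0.3,-12.9],0]]' 5
python3 - <<'E'
from h import *
im=grab("top");cv2.imwrite("pics/t4.png",im)
im2=grab("side");
print(state()["ee_pos"],state()["gripper_width"])
crop(im,210,150,100,100,6,"pics/t4b.png",1.8)
crop(im2,180,140,110,120,5,"pics/s4b.png",1.8)
E
```

```text
time_s: 6.4
ee_pos: [496.3, 14.8, 14.3]
ee_rot: [-89.9, 0.0, 70.5]
force: [0.2, -0.6, -0.9]
gripper_width: 44.3
[496.641851    14.87736625  14.32285883] 44.551374922053554
```

View pics/t4b.png

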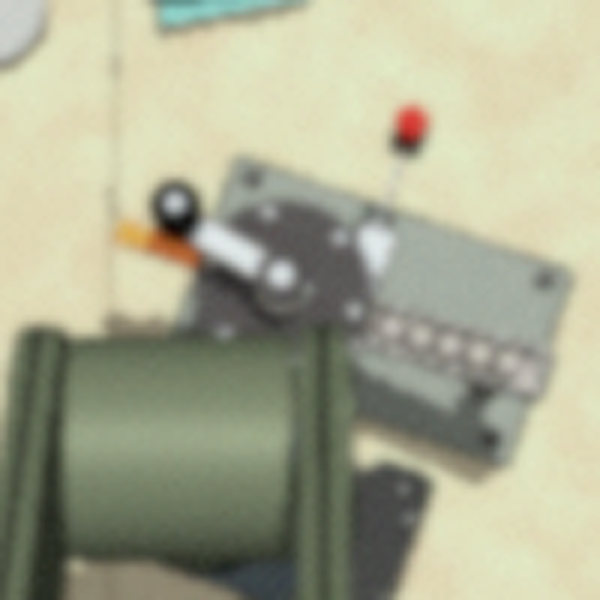

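View pics/s4b.png

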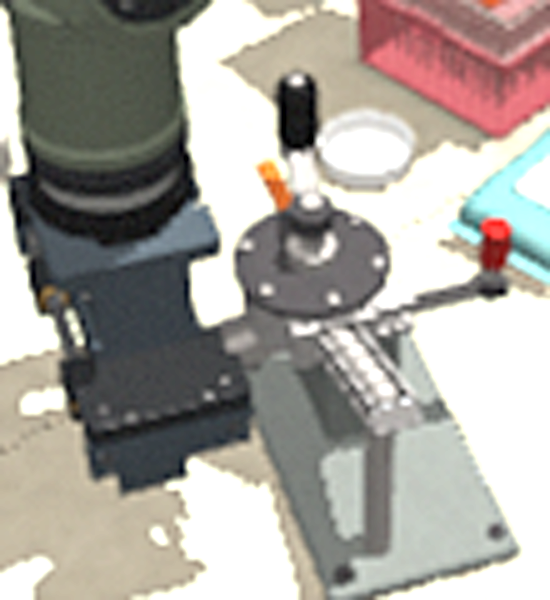

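```bash
python3 -m handwheel '[[3,[0,0.04,-0.15],0],[3,[0,0.04,-0.15],0],[9,[0,0.04,-0.15],0],[9,[0,0.04,-0.15],0],[9,[0,0.04,-0.15],0],[9,[0,0.04,-0.15],0],[9,[0,0.04,2],0],[9,[0,0,5],0],[9,[0,-2,9],0],[9,[0,-7,11],0]]' 5
python3 - <<'E'
from h import *
s=state();print(s["ee_pos"],s["gripper_width"])
R=Rn.from_euler("xyz",s["ee_rot"],degrees=True).as_matrix()
print(R.T@(np.array([430,40,250])-s["ee_pos"]))
print(R.T@(np.array([654.4,-73.4,215])-s["ee_pos"]))
E
```

```text
time_s: 7.5
ee_pos: [387.5, 51.1, 78.4]
ee_rot: [-89.2, 0.3, 70.5]
force: [1.7, -0.7, 0.6]
gripper_width: 89.9
[387.54424028  51.14334628  78.41837824] 89.94316660363732
[   2.76078585 -172.16426162  -41.4579752 ]
[ -29.03175732 -140.30949431 -291.28677258]
```

```bash
python3 -m handwheel '[[9,[0,-5,0],0],[9,[0,-10,0],0],[9,[0,-15,0],0],[9,[0,-17.2,0],0],[9,[0,-17.2,0],0]]' 5
python3 - <<'E'
from h import *
s=state();print(s["ee_pos"],s["gripper_width"])
m=vision.camera_model("wrist");im=grab("wrist");im2=grab("side");np.save("w5.npy",m);cv2.imwrite("pics/w5.png",im)
crop(im,0,0,512,384,1.5,"pics/w5b.png",1.5)
crop(im2,180,140,110,120,5,"pics/s5b.png",1.5)
R=Rn.from_euler("xyz",s["ee_rot"],degrees=True).as_matrix()
print(R.T@(np.array([654.4,-73.4,215])-s["ee_pos"]))
E
```

```text
time_s: 8.0
ee_pos: [392.0, 51.4, 254.0]
ee_rot: [-89.7, 0.1, 70.5]
force: [0.2, -0.5, 0.3]
gripper_width: 90.3
[392.02590696  51.44963261 253.99614113] 90.30833314995915
[ -30.01824439   37.4715922  -289.21113268]
```

View pics/w5b.png

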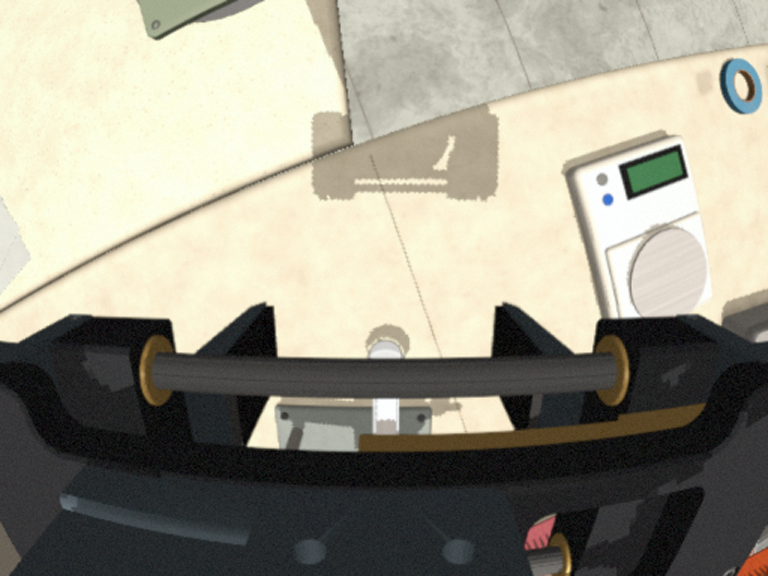

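View pics/s5b.png

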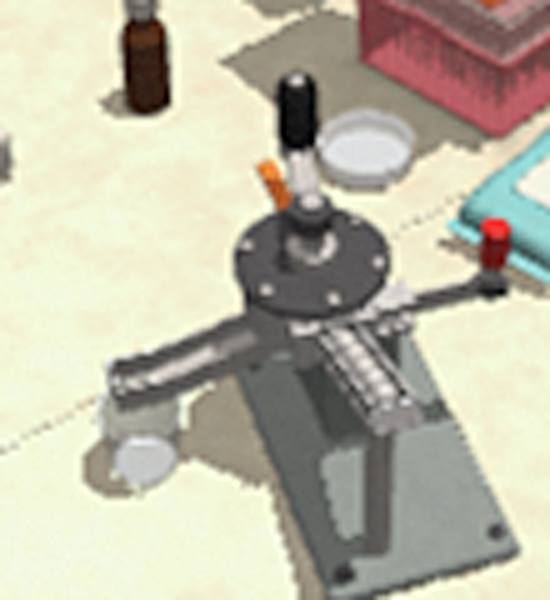

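Run:
```python
from fit import *
print(atz(S,(209.4,232.5),2), r.x[:2])
m=np.load("w5.npy",allow_pickle=True).item()
for P in [(-105,11.5,70),(-105,-11.5,70)]: print(1.5*wproj(m,W(r.x,P)))
print(1.5*wproj(m,(498.3,14.3,42)))
```

```text
[498.0109308   11.04216956   2.        ] [585.42808348 -16.84260926]
[396.98845878 372.76712029]
[370.72053764 372.67794404]
[383.84278053 371.96421546]
```

```bash
python3 -m handwheel '[[5,[-0.5,0,-5],0],[5,[-1,0,-10],0],[5,[-1.5,0,-15],0],[5,[-2,0,-20],0],[5,[-2.5,1,-25],0],[5,[-3,2,-28.9],0],[5,[-3,4,-28.9],0],[5,[-3,4,-28.9],0],[5,[-3,4,-28.9],0]]' 5
python3 - <<'E'
from h import *
s=state();print(s["ee_pos"],s["gripper_width"])
m=vision.camera_model("wrist");im=grab("wrist");im2=grab("side")
crop(im,0,0,512,384,1.5,"pics/w6b.png",1.5)
crop(im2,180,100,150,160,4,"pics/s6b.png",1.5)
print(1.5*wproj(m,(654.4,-73.4,139)))
R=Rn.from_euler("xyz",s["ee_rot"],degrees=True).as_matrix()
print(R.T@(np.array([654.4,-73.4,121])-s["ee_pos"]))
E
```

```text
time_s: 9.0
ee_pos: [650.1, -73.4, 204.3]
ee_rot: [-89.0, 0.4, 70.5]
force: [-0.2, -0.5, 1.1]
gripper_width: 50.1
[650.11463809 -73.35800968 204.33697846] 50.149890593795156
[385.36320446 309.30731073]
[ 1.91164248 83.2399575  -5.55636288]
```

View pics/w6b.png

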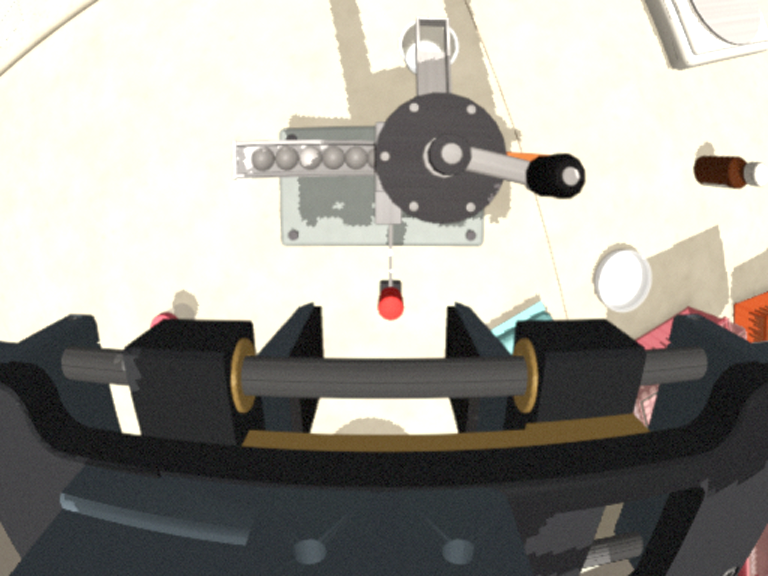

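View pics/s6b.png

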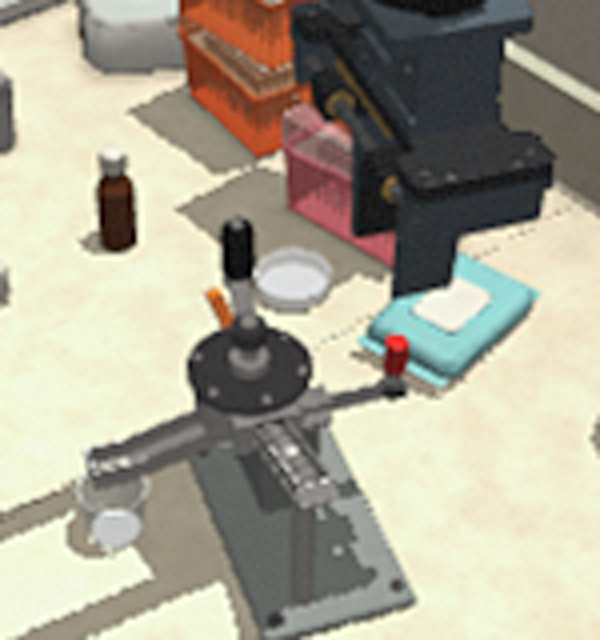

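Run:
```python
from fit import *
m=vision.camera_model("wrist")
for P in [(-105,11.5,70),(-105,-11.5,70),(0,39,118),(0,-39,118),(39,0,118),(-39,0,118),(68,50,10),(68,-122,10),(50*np.sin(r.x[3]),50*np.cos(r.x[3]),188)]: print(P,(1.5*wproj(m,W(r.x,P))).round(1))
```

```text
(-105, 11.5, 70) [445.   16.5]
(-105, -11.5, 70) [412.3  15.3]
(0, 39, 118) [502.2 158.7]
(0, -39, 118) [369.6 155.4]
(39, 0, 118) [436.  222.5]
(-39, 0, 118) [437.1  90.7]
(68, 50, 10) [479.8 244.9]
(68, -122, 10) [277.2 244.3]
(np.float64(9.52014357446832), np.float64(49.08530193776453), 188) [562.2 175.7]
```

```bash
python3 -m handwheel '[[5,[0.3,3,-0.4],0],[5,[0.3,6,-0.4],0],[5,[0.3,8.4,-0.4],0],[5,[0.3,8.4,-0.4],0],[2,[0.3,8.4,-0.4],0],[1,[0.3,8.4,-0.4],0],[1,[0.3,8.4,-0.4],0],[1,[0.3,8.4,-0.4],0],[1,[0.3,8.4,-0.4],0]]' 15
python3 - <<'E'
from h import *
s=state();print(s["ee_pos"],s["gripper_width"])
E
```

```text
time_s: 10.0
ee_pos: [655.0, -71.7, 123.6]
ee_rot: [-89.3, 0.3, 70.5]
force: [-0.5, 0.3, 3.4]
gripper_width: 14.2
[654.95383417 -71.73762916 123.64977952] 14.198899435075564
```

```bash
python3 -m handwheel '[[1,[0,0,-0.6],0],[1,[0,0,-1.2],0],[1,[0,0,-1.8],0],[1,[0,0,-2.3],0],[1,[0,0,-2.6],0],[1,[0,0,-2.6],0],[1,[0,0,-2.6],0]]' 15
python3 - <<'E'
from h import *
s=state();print(s["ee_pos"],s["gripper_width"],s["force"])
im2=grab("side")
crop(im2,180,100,150,160,4,"pics/s7b.png",1.5)
E
```

```text
time_s: 10.7
ee_pos: [677.7, -79.8, 123.6]
ee_rot: [-89.1, 0.3, 70.5]
force: [-6.4, 2.2, 5.7]
gripper_width: 14.0
[677.7402317  -79.81851857 123.56491007] 13.962799964900814 [-6.35540065  2.19165616  5.666943  ]
```

View pics/s7b.png

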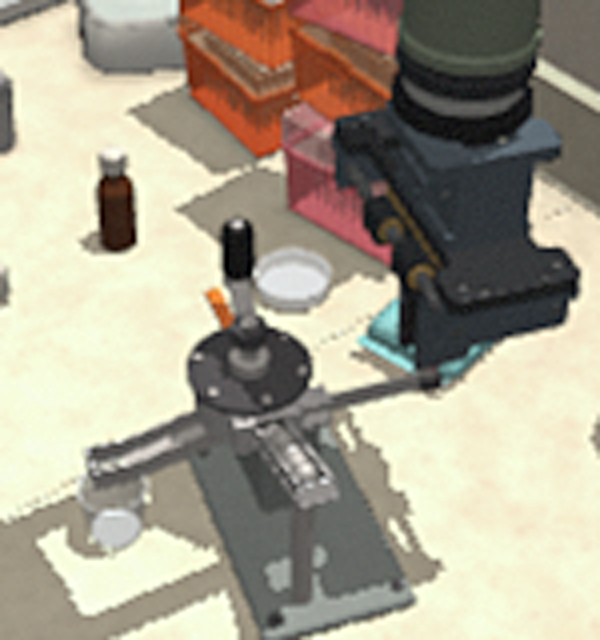

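```bash
python3 -m handwheel '[[5,[0,-0.2,0],0],[5,[0,-0.2,0],0],[5,[0,-3,0],0],[5,[0,-7,0],0],[5,[0,-10.6,0],0],[5,[3,-10.6,3.5],0],[5,[6,-10.6,7.5],0],[5,[7.9,-10.6,9.8],0],[5,[7.9,-10.6,9.8],0],[5,[7.9,-10.6,9.8],0]]' 10
python3 - <<'E'
from h import *
s=state();print(s["ee_pos"],s["gripper_width"],s["force"])
m=vision.camera_model("wrist");im=grab("wrist");im2=grab("side")
crop(im,0,0,512,384,1.5,"pics/w8b.png",1.5)
crop(im2,180,100,150,160,4,"pics/s8b.png",1.5)
print(1.5*wproj(m,(611.2,27.5,188)))
R=Rn.from_euler("xyz",s["ee_rot"],degrees=True).as_matrix()
print(R.T@(np.array([611.2,27.5,156])-s["ee_pos"]))
E
```

```text
time_s: 11.75
ee_pos: [614.1, 27.4, 231.0]
ee_rot: [-89.2, 0.3, 70.6]
force: [0.2, 0.3, 0.3]
gripper_width: 50.3
[614.10643249  27.40542161 231.02052575] 50.300355800344086 [0.17342514 0.31159173 0.26331271]
[380.6489197  308.64480191]
[-0.48766091 75.05678273  1.66647256]
```

View pics/w8b.png

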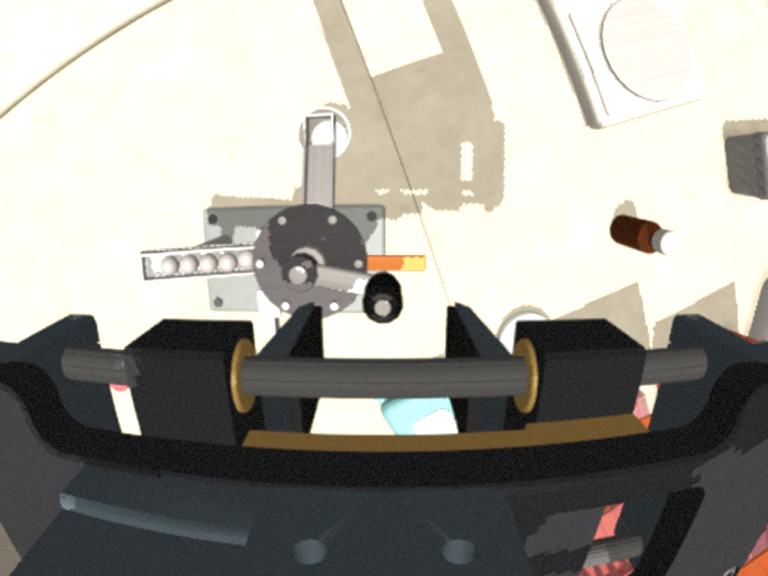

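View pics/s8b.png

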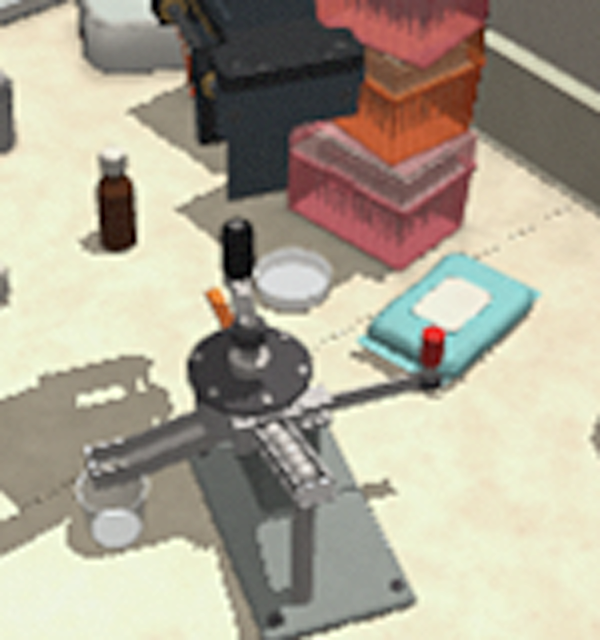

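```bash
python3 -m handwheel '[[5,[0,3,0.1],0],[5,[0,6,0.1],0],[5,[0,7.5,0.1],0],[5,[0,7.5,0.1],0],[2.5,[0,7.5,0.1],0],[1.5,[0,7.5,0.1],0],[1.5,[0,7.5,0.1],0],[1.5,[0,7.5,0.1],0],[1.5,[0,7.5,0.1],0]]' 8
python3 - <<'E'
from h import *
s=state();print(s["ee_pos"],s["gripper_width"],s["force"],s["ee_rot"])
R=Rn.from_euler("xyz",s["ee_rot"],degrees=True).as_matrix()
print(R.T@(np.array([585.8,-15.6,156])-s["ee_pos"]))
E
```

```text
time_s: 12.75
ee_pos: [612.8, 26.7, 156.6]
ee_rot: [-89.2, 0.3, 70.5]
force: [-0.0, -0.2, 2.8]
gripper_width: 21.4
[612.81948304  26.71980934 156.55024294] 21.446249589512966 [-0.03198217 -0.20398429  2.78645223] [-89.21653983   0.26943061  70.47434005]
[-48.91364371   0.93499175  11.30940951]
```

```bash
cat > plan.py <<'E'
import sys
from h import *
A=np.array([585.8,-15.6]);th=np.radians(-19.55)
da=float(sys.argv[1]);n=int(sys.argv[2]);stop=float(sys.argv[3]) if len(sys.argv)>3 else 1e9
s=state();R=Rn.from_euler("xyz",s["ee_rot"],degrees=True).as_matrix()
F=np.array([[np.cos(th),np.sin(th)],[-np.sin(th),np.cos(th)]])
f=F@(s["ee_pos"][:2]-A);a0=np.arctan2(f[0],f[1])
print("t",s["time_s"],"angle",a0.round(3),"r",np.hypot(*f).round(2),"z",s["ee_pos"][2].round(1),"w",s["gripper_width"].round(1),"F",s["force"].round(1))
rows=[]
for i in range(1,n+1):
    a=min(a0+da*i,stop);P=A+F.T@(50*np.array([np.sin(a),np.cos(a)]))
    rows.append([1.5,[round(v/10,1) for v in (R.T@(np.array([P[0],P[1],156.5])-s["ee_pos"])).tolist()],0])
print(json.dumps(rows,separators=(",",":")))
E
python3 plan.py 0.31 10
```

```text
Traceback (most recent call last):
  File "plan.py", line 8, in <module>
    print("t",s["time_s"],"angle",a0.round(3),"r",np.hypot(*f).round(2),"z",s["ee_pos"][2].round(1),"w",s["gripper_width"].round(1),"F",s["force"].round(1))
                                                                                                        ^^^^^^^^^^^^^^^^^^^^^^^^
AttributeError: 'float' object has no attribute 'round'
```

```bash
sed -i 's/s\["gripper_width"\].round(1)/round(s["gripper_width"],1)/' plan.py; python3 plan.py 0.31 10
```

```text
t 12.75 angle 0.227 r 50.21 z 156.6 w 21.4 F [-0.  -0.2  2.8]
[[1.5,[-0.6,-0.0,-1.4],0],[1.5,[-1.6,-0.0,-2.6],0],[1.5,[-2.9,-0.0,-3.4],0],[1.5,[-4.4,-0.0,-3.8],0],[1.5,[-5.9,-0.0,-3.8],0],[1.5,[-7.4,-0.0,-3.2],0],[1.5,[-8.6,0.0,-2.3],0],[1.5,[-9.4,0.0,-1.0],0],[1.5,[-9.9,0.1,0.5],0],[1.5,[-9.8,0.1,2.1],0]]
```

```bash
python3 -m handwheel '[[1.5,[-0.6,0,-1.4],0],[1.5,[-1.6,0,-2.6],0],[1.5,[-2.9,0,-3.4],0],[1.5,[-4.4,0,-3.8],0],[1.5,[-5.9,0,-3.8],0],[1.5,[-7.4,0,-3.2],0]]' 8;  python3 - <<'E'
from h import *
im2=grab("side")
crop(im2,180,100,150,160,4,"pics/s9b.png",1.5)
E
python3 plan.py 0.31 10
```

```text
time_s: 13.35
ee_pos: [618.1, -56.2, 156.6]
ee_rot: [-89.3, 0.3, 70.4]
force: [1.6, -0.9, 2.4]
gripper_width: 21.1
t 13.4 angle 2.19 r 51.57 z 156.6 w 21.2 F [ 1.1 -6.3  1.3]
[[1.5,[-1.0,0.0,1.2],0],[1.5,[-1.7,0.1,2.6],0],[1.5,[-2.0,0.1,4.1],0],[1.5,[-1.8,0.1,5.6],0],[1.5,[-1.1,0.1,7.0],0],[1.5,[-0.1,0.1,8.1],0],[1.5,[1.3,0.1,8.9],0],[1.5,[2.8,0.1,9.2],0],[1.5,[4.3,0.1,9.0],0],[1.5,[5.7,0.1,8.4],0]]
```

View pics/s9b.png

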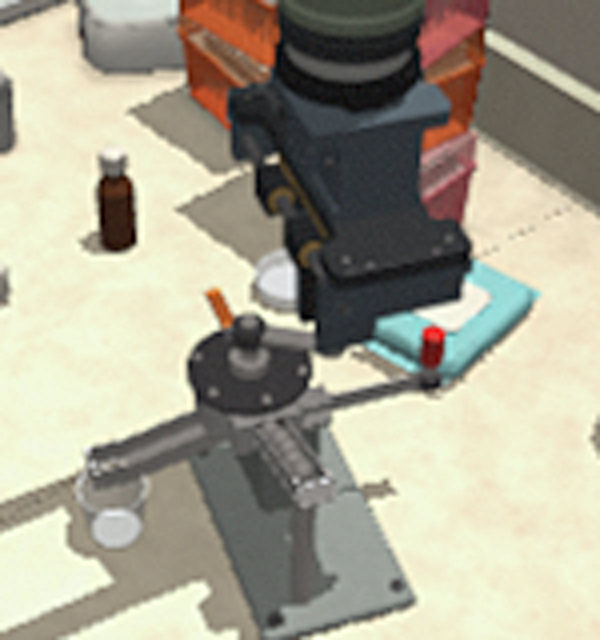

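Cranking works (arm follows the hand). Continue.

```bash
python3 -m handwheel '[[1.5,[-1.0,0,1.2],0],[1.5,[-1.7,0.1,2.6],0],[1.5,[-2.0,0.1,4.1],0],[1.5,[-1.8,0.1,5.6],0],[1.5,[-1.1,0.1,7.0],0],[1.5,[-0.1,0.1,8.1],0],[1.5,[1.3,0.1,8.9],0],[1.5,[2.8,0.1,9.2],0],[1.5,[4.3,0.1,9.0],0],[1.5,[5.7,0.1,8.4],0]]'; python3 plan.py 0.31 10
```

```text
time_s: 14.4
ee_pos: [555.7, 24.9, 156.6]
ee_rot: [-89.1, 0.6, 70.5]
force: [2.4, -6.3, 1.1]
gripper_width: 21.6
t 14.4 angle -0.98 r 50.46 z 156.6 w 21.6 F [ 2.4 -6.3  1.1]
[[1.5,[1.1,-0.0,-1.1],0],[1.5,[1.9,-0.0,-2.4],0],[1.5,[2.2,-0.1,-3.9],0],[1.5,[2.0,-0.1,-5.5],0],[1.5,[1.4,-0.1,-6.9],0],[1.5,[0.4,-0.1,-8.0],0],[1.5,[-1.0,-0.1,-8.8],0],[1.5,[-2.5,-0.1,-9.2],0],[1.5,[-4.0,-0.1,-9.0],0],[1.5,[-5.4,-0.1,-8.5],0]]
```

```bash
python3 -m handwheel '[[1.5,[1.1,0,-1.1],0],[1.5,[1.9,0,-2.4],0],[1.5,[2.2,-0.1,-3.9],0],[1.5,[2.0,-0.1,-5.5],0],[1.5,[1.4,-0.1,-6.9],0],[1.5,[0.4,-0.1,-8.0],0],[1.5,[-1.0,-0.1,-8.8],0],[1.5,[-2.5,-0.1,-9.2],0],[1.5,[-4.0,-0.1,-9.0],0],[1.5,[-5.4,-0.1,-8.5],0]]'; sed -i 's/585.8,-15.6/585.7,-16.1/' plan.py; python3 plan.py 0.31 10
python3 - <<'E'
from h import *
im2=grab("side")
crop(im2,180,140,110,120,5,"pics/s10b.png",1.5)
E
```

```text
time_s: 15.4
ee_pos: [617.6, -54.2, 156.5]
ee_rot: [-89.0, 0.5, 70.4]
force: [-1.6, 4.7, 2.1]
gripper_width: 21.4
t 15.4 angle 2.104 r 49.7 z 156.5 w 21.4 F [-1.6  4.7  2.1]
[[1.5,[-1.2,0.0,1.0],0],[1.5,[-2.0,0.1,2.3],0],[1.5,[-2.4,0.1,3.7],0],[1.5,[-2.4,0.1,5.3],0],[1.5,[-1.8,0.1,6.7],0],[1.5,[-0.9,0.1,7.9],0],[1.5,[0.4,0.1,8.8],0],[1.5,[1.9,0.1,9.2],0],[1.5,[3.4,0.1,9.2],0],[1.5,[4.9,0.1,8.7],0]]
```

View pics/s10b.png

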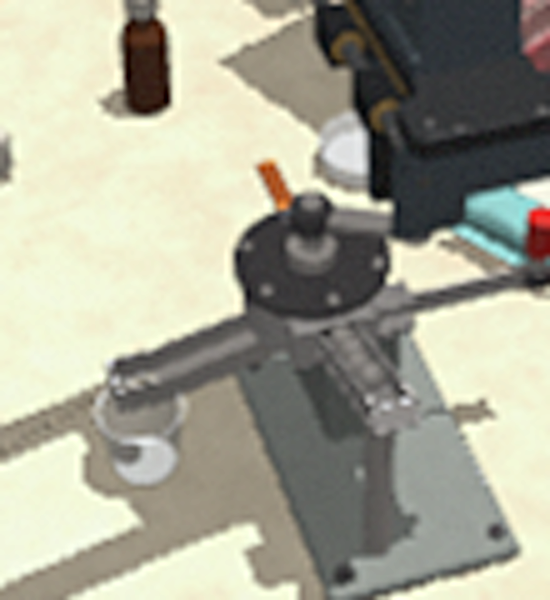

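```bash
python3 plan.py 0.31 10
```

```text
t 15.45 angle 2.161 r 49.51 z 156.5 w 21.2 F [-1.9  0.2  2.1]
[[1.5,[-1.2,0.0,1.0],0],[1.5,[-1.9,0.1,2.3],0],[1.5,[-2.2,0.1,3.9],0],[1.5,[-2.1,0.1,5.4],0],[1.5,[-1.5,0.1,6.8],0],[1.5,[-0.4,0.2,8.0],0],[1.5,[0.9,0.2,8.8],0],[1.5,[2.4,0.2,9.1],0],[1.5,[3.9,0.1,9.0],0],[1.5,[5.4,0.1,8.4],0]]
```

```bash
python3 -m handwheel '[[1.5,[-1.2,0,1.0],0],[1.5,[-1.9,0.1,2.3],0],[1.5,[-2.2,0.1,3.9],0],[1.5,[-2.1,0.1,5.4],0],[1.5,[-1.5,0.1,6.8],0],[1.5,[-0.4,0.2,8.0],0],[1.5,[0.9,0.2,8.8],0],[1.5,[2.4,0.2,9.1],0],[1.5,[3.9,0.1,9.0],0],[1.5,[5.4,0.1,8.4],0]]'; python3 plan.py 0.31 10
```

```text
time_s: 16.45
ee_pos: [554.6, 24.7, 156.5]
ee_rot: [-88.9, 0.7, 70.5]
force: [1.3, -4.8, 1.5]
gripper_width: 21.3
t 16.45 angle -0.993 r 51.33 z 156.5 w 21.3 F [ 1.3 -4.8  1.5]
[[1.5,[1.1,-0.0,-1.1],0],[1.5,[1.9,-0.1,-2.5],0],[1.5,[2.2,-0.1,-4.0],0],[1.5,[2.0,-0.1,-5.5],0],[1.5,[1.4,-0.1,-6.9],0],[1.5,[0.4,-0.2,-8.1],0],[1.5,[-0.9,-0.2,-8.9],0],[1.5,[-2.4,-0.1,-9.3],0],[1.5,[-3.9,-0.1,-9.2],0],[1.5,[-5.4,-0.1,-8.6],0]]
```

```bash
python3 -m handwheel '[[1.5,[1.1,0,-1.1],0],[1.5,[1.9,-0.1,-2.5],0],[1.5,[2.2,-0.1,-4.0],0],[1.5,[2.0,-0.1,-5.5],0],[1.5,[1.4,-0.1,-6.9],0],[1.5,[0.4,-0.2,-8.1],0],[1.5,[-0.9,-0.2,-8.9],0],[1.5,[-2.4,-0.1,-9.3],0],[1.5,[-3.9,-0.1,-9.2],0],[1.5,[-5.4,-0.1,-8.6],0]]';  python3 - <<'E'
from h import *
im2=grab("side")
crop(im2,180,140,110,120,5,"pics/s11b.png",1.5)
E
python3 plan.py 0.31 10
```

```text
time_s: 17.45
ee_pos: [618.5, -53.6, 156.2]
ee_rot: [-88.8, 0.5, 70.5]
force: [-2.4, 4.9, 3.0]
gripper_width: 21.6
t 17.5 angle 2.143 r 49.68 z 156.1 w 21.3 F [-3.4  1.   3. ]
[[1.5,[-1.2,0.0,1.0],0],[1.5,[-2.0,0.0,2.3],0],[1.5,[-2.3,0.1,3.8],0],[1.5,[-2.2,0.1,5.4],0],[1.5,[-1.6,0.1,6.8],0],[1.5,[-0.6,0.2,8.0],0],[1.5,[0.7,0.2,8.8],0],[1.5,[2.2,0.1,9.2],0],[1.5,[3.8,0.1,9.1],0],[1.5,[5.2,0.1,8.5],0]]
```

View pics/s11b.png

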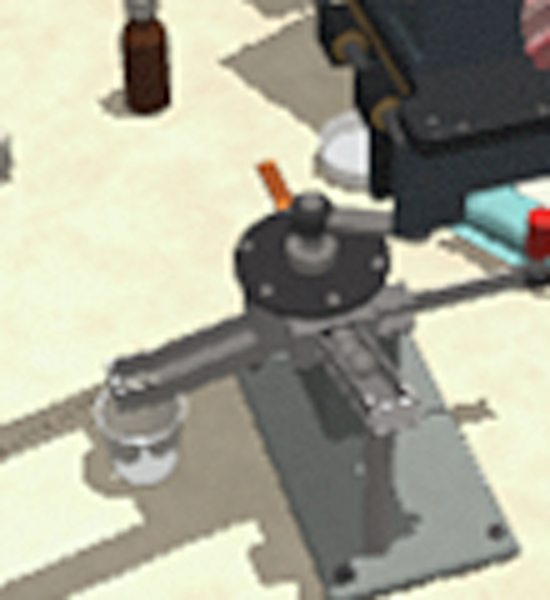

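```bash
python3 -m handwheel '[[1.5,[-1.2,0,1.0],0],[1.5,[-2.0,0,2.3],0],[1.5,[-2.3,0.1,3.8],0],[1.5,[-2.2,0.1,5.4],0],[1.5,[-1.6,0.1,6.8],0],[1.5,[-0.6,0.2,8.0],0],[1.5,[0.7,0.2,8.8],0],[1.5,[2.2,0.1,9.2],0],[1.5,[3.8,0.1,9.1],0],[1.5,[5.2,0.1,8.5],0]]';python3 plan.py 0.26 8 0
```

```text
time_s: 18.5
ee_pos: [553.9, 23.6, 156.3]
ee_rot: [-88.7, 0.7, 70.5]
force: [1.0, -3.9, -1.8]
gripper_width: 21.2
t 18.5 angle -1.015 r 50.87 z 156.3 w 21.2 F [ 1.  -3.9 -1.8]
[[1.5,[1.0,-0.0,-0.9],0],[1.5,[1.7,-0.1,-1.9],0],[1.5,[2.2,-0.1,-3.2],0],[1.5,[2.3,-0.1,-4.3],0],[1.5,[2.3,-0.1,-4.3],0],[1.5,[2.3,-0.1,-4.3],0],[1.5,[2.3,-0.1,-4.3],0],[1.5,[2.3,-0.1,-4.3],0]]
```

```bash
python3 -m handwheel '[[1.5,[1.0,0,-0.9],0],[1.5,[1.7,-0.1,-1.9],0],[1.5,[2.2,-0.1,-3.2],0],[1.5,[2.3,-0.1,-4.3],0],[1.5,[2.3,-0.1,-4.3],0],[1.5,[2.3,-0.1,-4.3],0],[1.5,[2.3,-0.1,-4.3],0]]';python3 plan.py 0.26 1 0
python3 - <<'E'
from h import *
im2=grab("side")
crop(im2,180,140,110,120,5,"pics/s12b.png",1.5)
E
```

```text
time_s: 19.2
ee_pos: [602.3, 31.3, 156.3]
ee_rot: [-88.7, 0.6, 70.4]
force: [0.9, 0.1, 1.2]
gripper_width: 21.2
t 19.2 angle -0.005 r 50.23 z 156.3 w 21.2 F [0.9 0.1 1.2]
[[1.5,[-0.0,-0.0,-0.0],0]]
```

View pics/s12b.png

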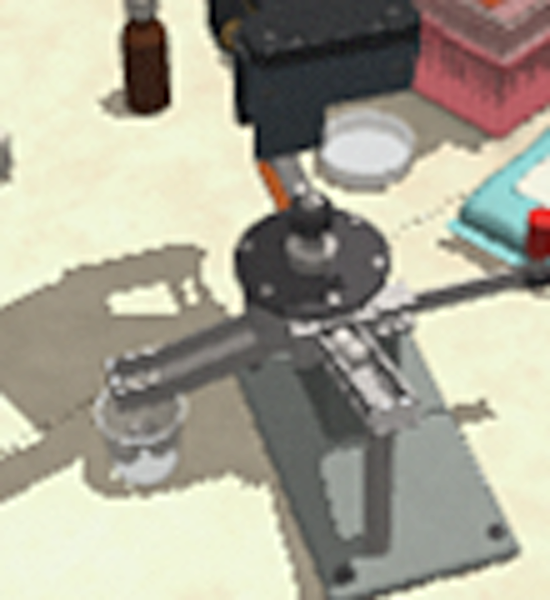

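```bash
python3 -m handwheel '[[5,[0,0,0],0],[5,[0,0,0],0],[5,[0,-3,0],0],[5,[0,-7,0],0],[5,[-2.5,-7,-3.5],0],[5,[-5,-7,-7],0],[5,[-7.9,-7,-10.8],0],[5,[-7.9,-5,-10.8],0],[5,[-7.9,-5,-10.8],0],[5,[-7.9,-5,-10.8],0]]'
python3 - <<'E'
from h import *
s=state();m=vision.camera_model("wrist");im2=grab("side");im=grab("wrist")
crop(im2,180,140,110,120,5,"pics/s13b.png",1.5)
crop(im,0,0,512,384,1.5,"pics/w13b.png",1.3)
R=Rn.from_euler("xyz",s["ee_rot"],degrees=True).as_matrix()
print(s["ee_pos"],s["ee_rot"],R.T@(np.array([677.7,-79.8,123.6])-s["ee_pos"]))
E
```

```text
time_s: 20.25
ee_pos: [677.9, -78.6, 204.1]
ee_rot: [-88.6, 0.6, 70.5]
force: [0.8, 0.4, -0.7]
gripper_width: 49.9
[677.94434965 -78.57337202 204.12041775] [-88.56551232   0.62112794  70.47395041] [-0.3647989  80.4993684  -2.19558812]
```

View pics/w13b.png

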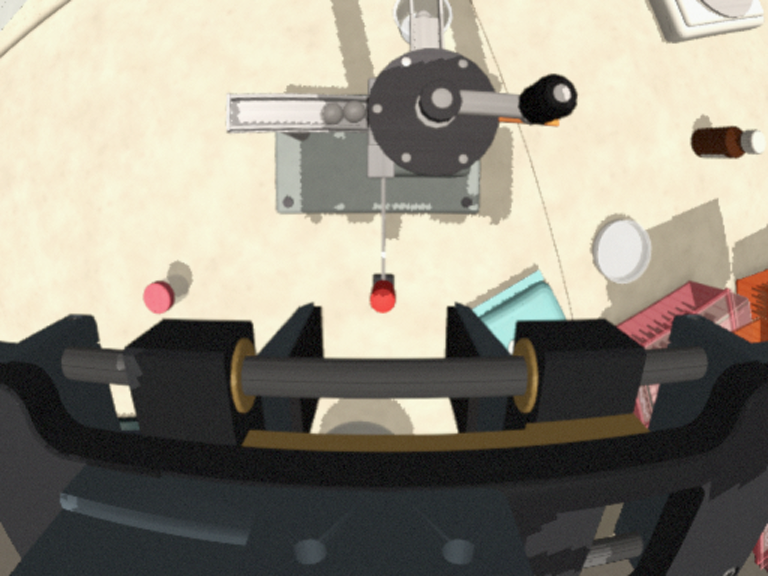

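View pics/s13b.png

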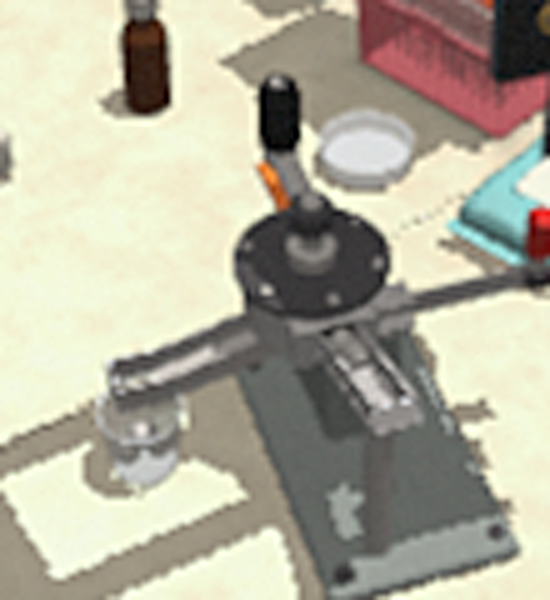

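```bash
python3 -m handwheel '[[5,[0,3,-0.2],0],[5,[0,6,-0.2],0],[5,[0,8,-0.2],0],[5,[0,8,-0.2],0],[2,[0,8,-0.2],0],[1,[0,8,-0.2],0],[1,[0,8,-0.2],0],[1,[0,8,-0.2],0],[1,[0,8,-0.2],0]]' 15
python3 - <<'E'
from h import *
s=state();print(s["ee_pos"],s["gripper_width"],s["force"])
E
```

```text
time_s: 21.25
ee_pos: [678.6, -80.2, 126.6]
ee_rot: [-88.8, 0.7, 70.5]
force: [1.0, -0.6, 2.7]
gripper_width: 14.0
[678.63227131 -80.1835249  126.55843716] 13.981018928489016 [ 0.97381703 -0.57478071  2.68777067]
```

```bash
python3 -m handwheel '[[1,[0,0,0.6],0],[1,[0,0,1.2],0],[1,[0,0,1.8],0],[1,[0,0,2.3],0],[1,[0,0,2.7],0],[1,[0,0,2.7],0],[1,[0,0,2.7],0]]' 15
python3 - <<'E'
from h import *
s=state();print(s["ee_pos"],s["gripper_width"],s["force"])
E
```

```text
time_s: 21.95
ee_pos: [655.7, -72.0, 126.8]
ee_rot: [-89.2, 0.7, 70.6]
force: [7.6, -3.3, -7.4]
gripper_width: 14.3
[655.71379352 -72.00850045 126.7956388 ] 14.308627440976919 [ 7.5569231  -3.28821544 -7.38576238]
```

```bash
python3 -m handwheel '[[5,[0,0,-0.1],0],[5,[0,0,-0.1],0],[5,[0,-3,0],0],[5,[0,-7,0],0],[5,[0,-10.5,0],0],[9,[0.5,-11,5],0],[9,[1,-11,10],0],[9,[1.5,-11,15],0],[9,[2,-11,20],0],[9,[2.5,-11,25],0]]'
python3 - <<'E'
from h import *
s=state();m=vision.camera_model("wrist");im2=grab("side");im=grab("wrist")
crop(im2,180,140,110,120,5,"pics/s14b.png",1.5)
crop(im,0,0,512,384,1.5,"pics/w14b.png",1.3)
R=Rn.from_euler("xyz",s["ee_rot"],degrees=True).as_matrix()
print(s["ee_pos"],s["ee_rot"],R.T@(np.array([376,58,100])-s["ee_pos"]),R.T@(np.array([376,58,15])-s["ee_pos"]))
E
```

```text
time_s: 22.95
ee_pos: [428.7, 35.7, 240.0]
ee_rot: [-89.2, 0.7, 70.5]
force: [0.1, 0.4, 0.9]
gripper_width: 87.3
[428.74154968  35.71594322 240.04406992] [-89.16161398   0.67646106  70.5359868 ] [  5.08943171 140.81501703  55.09827975] [  6.09295857 225.79999391  53.85464011]
```

View pics/w14b.png

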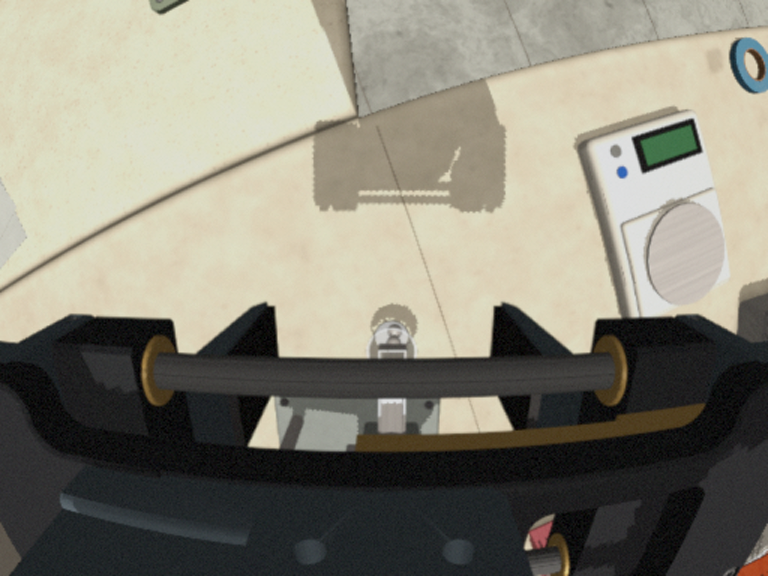

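View pics/s14b.png

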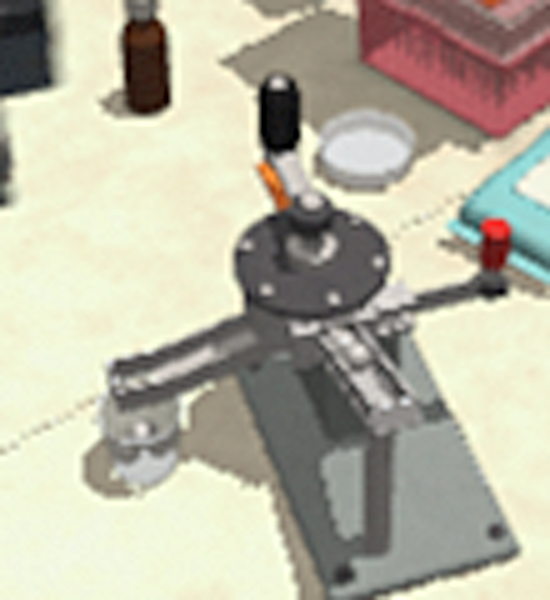

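```bash
python3 -m handwheel '[[9,[0.5,3,4],0],[9,[0.5,7,5.5],0],[9,[0.5,11,5.5],0],[9,[0.5,15,5.5],0],[9,[0.6,19,5.4],0],[9,[0.6,22,5.4],0],[9,[0.6,22.5,5.4],0],[9,[0.6,22.5,5.4],0]]'
python3 - <<'E'
from h import *
s=state()
R=Rn.from_euler("xyz",s["ee_rot"],degrees=True).as_matrix()
print(s["ee_pos"],s["ee_rot"],R.T@(np.array([498,14.3,14.5])-s["ee_pos"]))
E
```

```text
time_s: 23.85
ee_pos: [371.2, 58.7, 16.0]
ee_rot: [-88.9, 0.8, 70.7]
force: [1.1, -0.4, 0.7]
gripper_width: 90.1
[371.24538981  58.70115738  16.04664869] [-88.88242058   0.75368342  70.70689696] [-7.45182600e-03 -1.07295195e+00 -1.34310963e+02]
```

```bash
python3 -m handwheel '[[9,[0,0,-3],0],[9,[0,0,-6],0],[9,[0,-0.1,-9],0],[9,[0,-0.1,-12],0],[9,[0,-0.1,-13.4],0],[9,[0,-0.1,-13.4],0],[9,[0,-0.1,-13.4],0]]'
python3 - <<'E'
from h import *
s=state()
R=Rn.from_euler("xyz",s["ee_rot"],degrees=True).as_matrix()
print(s["ee_pos"],s["ee_rot"],R.T@(np.array([498,14.3,14.5])-s["ee_pos"]))
E
python3 -m handwheel '[[4.6,[0,0,0],0],[3,[0,0,0],0],[3,[0,0,0],0],[3,[0,0,0],0],[3,[0,0,0],0],[3,[0,0,0],0]]' 6
```

```text
time_s: 24.55
ee_pos: [496.5, 14.6, 14.9]
ee_rot: [-88.8, 0.8, 70.7]
force: [-0.3, -0.1, -0.1]
gripper_width: 90.5
[496.51309899  14.62981581  14.91051147] [-88.8163433    0.76846907  70.70150116] [ 0.18561163  0.37673068 -1.52045884]
time_s: 25.15
ee_pos: [496.5, 14.7, 14.9]
ee_rot: [-88.8, 0.8, 70.7]
force: [-0.1, 0.7, -0.2]
gripper_width: 44.9
```

```bash
python3 -m handwheel '[[3,[0,-0.15,0],0],[3,[0,-0.3,0],0],[3,[0,-0.35,0.7],0],[3,[0,-0.3,2],0],[3,[0,-0.25,3.8],0],[3,[0,-0.2,5.8],0],[3,[0,-0.2,7.8],0],[3,[0,-0.2,9.6],0],[3,[0,-0.2,11],0],[3,[0,-0.2,12],0]]' 6
python3 - <<'E'
from h import *
s=state();im=grab("wrist");cv2.imwrite("pics/w15.png",im)
crop(im,150,170,220,140,3.5,"pics/w15b.png",1.3)
R=Rn.from_euler("xyz",s["ee_rot"],degrees=True).as_matrix()
print(s["ee_pos"],s["gripper_width"],R.T@(np.array([503,309.5,150])-s["ee_pos"]))
E
```

```text
time_s: 26.15
ee_pos: [381.5, 54.7, 19.4]
ee_rot: [-88.8, 0.8, 70.7]
force: [-0.1, -0.4, -0.6]
gripper_width: 44.3
[381.50493978  54.6814172   19.39054282] 44.33519529459907 [ 278.8235559 -135.0711866  -27.669285 ]
```

View pics/w15b.png

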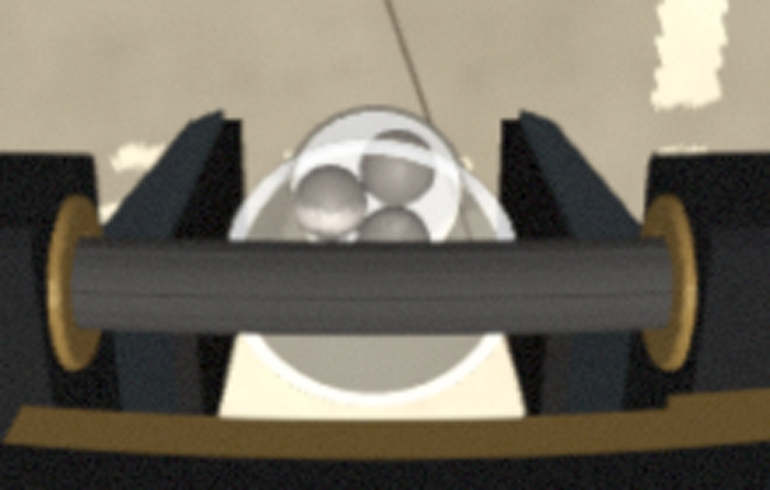

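```bash
python3 -m handwheel '[[3,[0,-0.8,0],0],[3,[0,-2.2,0],0],[3,[0,-4.2,0],0],[3,[0.5,-6.2,0],0],[3,[1.5,-8.2,0],0],[3,[3,-10,-0.3],0],[3,[5,-11.5,-0.5],0],[3,[7.5,-12.5,-0.8],0],[3,[10,-13.2,-1],0],[3,[12.5,-13.5,-1.2],0]]' 6
python3 - <<'E'
from h import *
s=state()
R=Rn.from_euler("xyz",s["ee_rot"],degrees=True).as_matrix()
print(s["ee_pos"],s["gripper_width"],R.T@(np.array([503,309.5,120])-s["ee_pos"]))
E
```

```text
time_s: 27.2
ee_pos: [437.9, 170.7, 153.8]
ee_rot: [-88.8, 0.7, 70.7]
force: [0.3, -0.5, -1.2]
gripper_width: 44.1
[437.91054892 170.69930927 153.76708944] 44.07772219112878 [152.92471146  31.51307941 -16.23093256]
```

```bash
python3 -m handwheel '[[3,[2.5,0,-0.2],0],[3,[5,0,-0.5],0],[3,[7.5,0.2,-0.8],0],[3,[10,0.6,-1],0],[3,[12.2,1.2,-1.3],0],[3,[14,2,-1.5],0],[3,[15,2.7,-1.6],0],[3,[15.3,3.1,-1.6],0],[3,[15.3,3.2,-1.6],0],[3,[15.3,3.2,-1.6],0]]' 6
python3 - <<'E'
from h import *
s=state();m=vision.camera_model("wrist");im2=grab("side");im=grab("wrist")
crop(im2,90,90,130,130,5,"pics/s16b.png",1.5)
crop(im,0,0,512,384,1.5,"pics/w16b.png",1.3)
R=Rn.from_euler("xyz",s["ee_rot"],degrees=True).as_matrix()
print(s["ee_pos"],s["gripper_width"],R.T@(np.array([503,309.5,73])-s["ee_pos"]))
print(1.5*wproj(m,(503,309.5,55)))
E
```

```text
time_s: 28.2
ee_pos: [502.4, 308.9, 119.4]
ee_rot: [-88.8, 0.8, 70.7]
force: [0.9, -0.6, -0.3]
gripper_width: 44.3
[502.35811306 308.85650445 119.39504693] 44.299469092851965 [ 1.44961738 46.36071561 -1.3817174 ]
[385.15859343 303.76380648]
```

View pics/w16b.png

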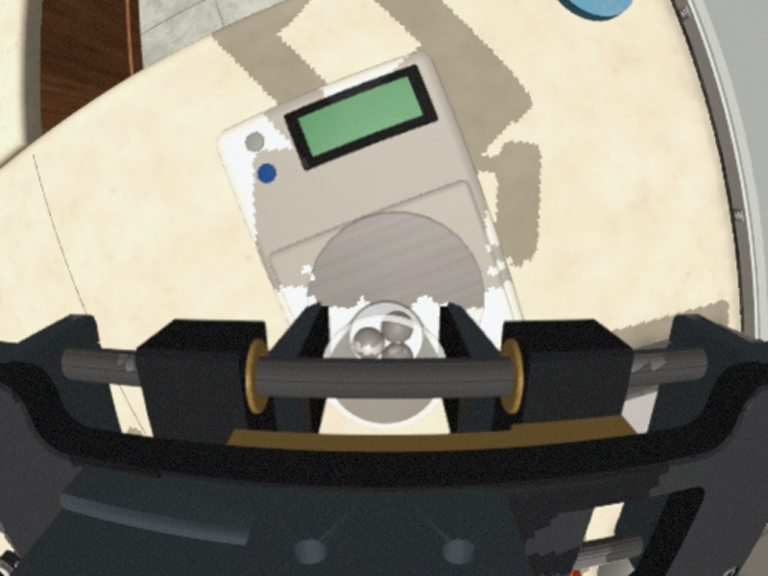

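View pics/s16b.png

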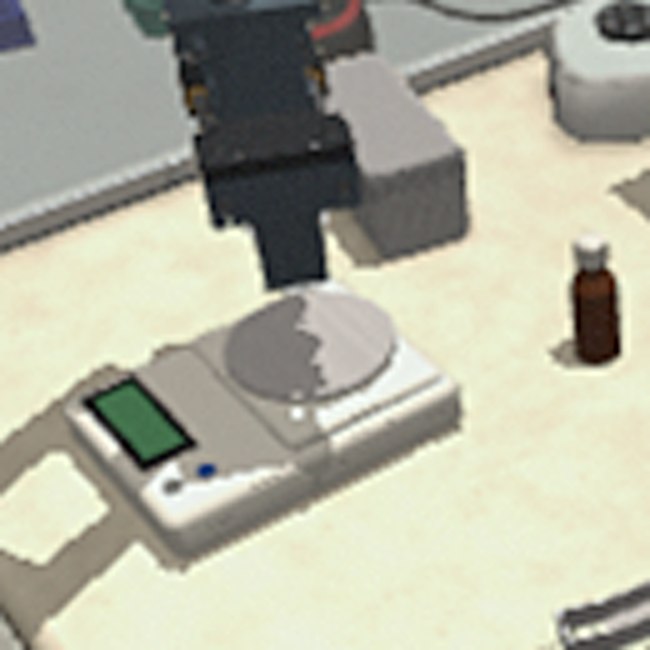

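```bash
python3 -m handwheel '[[3,[0.2,0.8,-0.1],0],[3,[0.4,1.8,-0.1],0],[3,[0.4,2.8,-0.1],0],[3,[0.4,3.6,-0.1],0],[3,[0.4,4.2,-0.1],0],[3,[0.4,4.5,-0.1],0],[3,[0.4,4.7,-0.1],0],[3,[0.4,4.8,-0.1],0],[3,[0.4,4.9,-0.1],0],[3,[0.4,4.9,-0.1],0]]' 6
```

```text
time_s: 29.3
ee_pos: [503.9, 312.3, 71.0]
ee_rot: [-88.8, 0.7, 70.7]
force: [0.1, 0.4, -0.1]
gripper_width: 44.6
```

```bash
python3 -m handwheel '[[3,[0,0.1,0],0],[3,[0,0.1,0],0],[3,[0,0.15,0],0],[3,[0,0.15,0],0]]' 6
python3 - <<'E'
from h import *
s=state();im2=grab("side")
print(s["ee_pos"],s["force"])
crop(im2,90,90,130,130,5,"pics/s17b.png",1.5)
E
```

```text
time_s: 29.7
ee_pos: [504.0, 312.3, 69.9]
ee_rot: [-88.9, 0.7, 70.7]
force: [0.4, -0.9, 1.3]
gripper_width: 44.2
[504.03971364 312.3402763   69.87909972] [ 0.4035503  -0.85476499  1.29782989]
```

View pics/s17b.png

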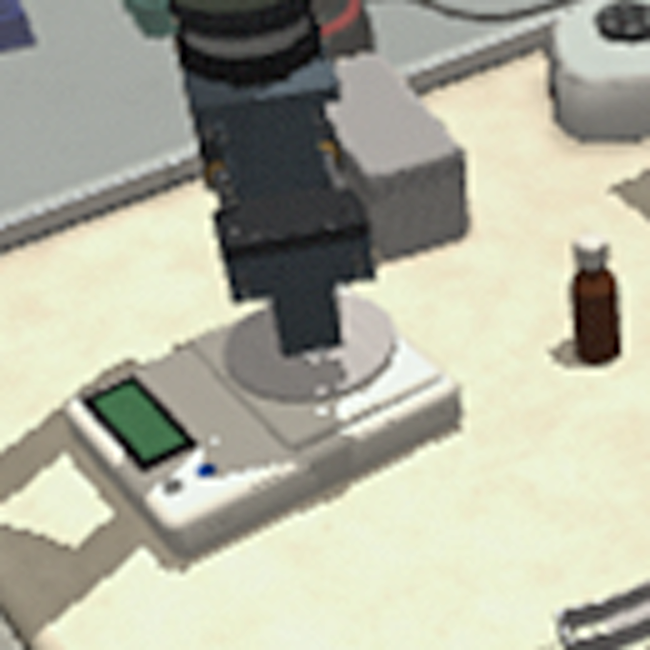

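```bash
python3 -m handwheel '[[4.8,[0,0,0],0],[6,[0,0,0],0],[7,[0,0,0],0],[7,[0,0,0],0],[7,[0,0,0],0],[7,[0,-2,0],0],[7,[0,-5,0],0],[7,[0,-9,0],0],[7,[0,-13,0],0],[7,[0,-15,0],0]]' 6
python3 -m handwheel '[[7,[0,-2,5],0],[7,[0,-2,10],0],[7,[0,-2,15],0],[7,[0,-2,15],0],[7,[0,-2,15],0]]'
python3 - <<'E'
from h import *
s=state();m=vision.camera_model("wrist");im2=grab("side");t=grab("top");im=grab("wrist")
crop(im2,90,110,200,150,4,"pics/s18b.png",1.5)
crop(t,100,130,220,150,3.6,"pics/t18b.png",1.7)
crop(im,0,0,512,384,1.5,"pics/w18b.png",1.3)
E
```

```text
time_s: 30.75
ee_pos: [508.6, 313.8, 223.8]
ee_rot: [-89.1, 0.4, 70.7]
force: [-0.1, -1.0, -0.1]
gripper_width: 69.8
time_s: 31.25
ee_pos: [366.6, 363.8, 246.6]
ee_rot: [-89.1, 0.4, 70.8]
force: [-0.1, -0.3, -0.2]
gripper_width: 70.1
```

View pics/s18b.png

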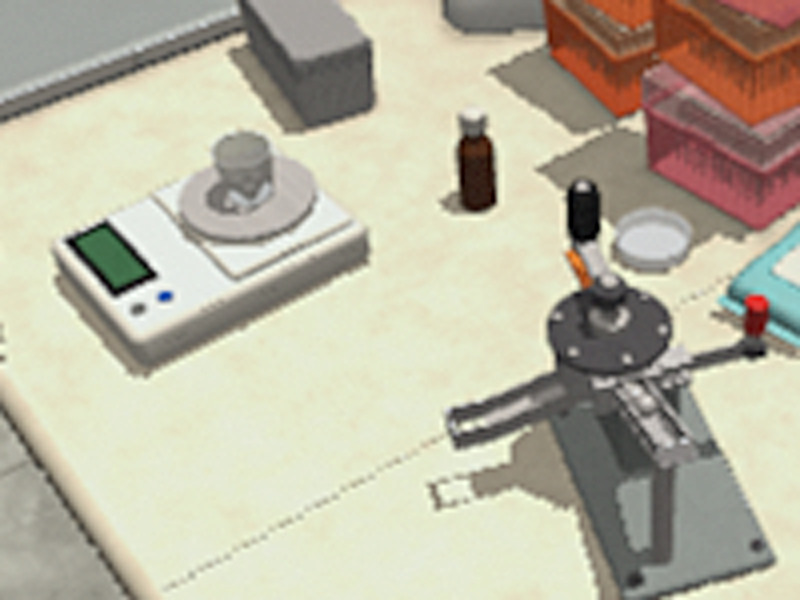

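View pics/t18b.png

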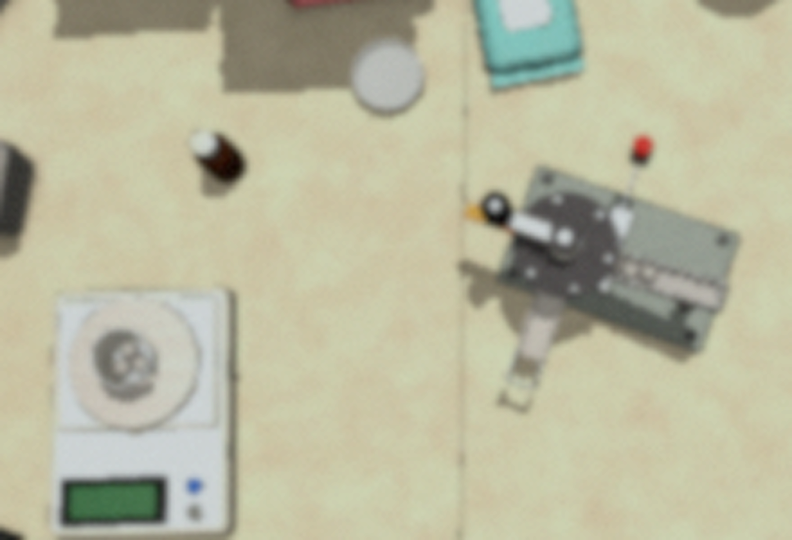

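View pics/w18b.png

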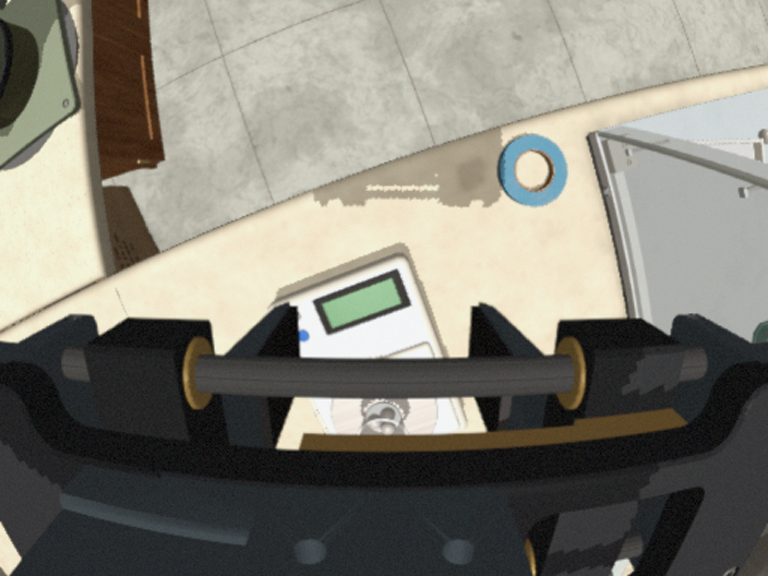

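Run:
```python
from h import *
T=vision.camera_model("top");S=vision.camera_model("side")
for p in [atz(T,(495/3.6+100,207/3.6+130),188),atz(S,(583/4+90,185/4+110),188)]:
    d=p[:2]-[585.6,-16];print(p.round(1),np.degrees(np.arctan2(d[1],d[0])), "expect 70.3; crank angle err deg", 70.3-np.degrees(np.arctan2(d[1],d[0])))
job.job_done()
```

```text
[601.1  30.5 188. ] 71.5202691190219 expect 70.3; crank angle err deg -1.220269119021907
[604.1  31.1 188. ] 68.4992956339356 expect 70.3; crank angle err deg 1.8007043660643944
the job is handed in; nothing more can be done
```

I ran the whole sequence and handed the job in at about 31 s of the 72 s allowed.

- **Cup under the spout:** I slid it in at bench level. The side camera put its foot about 3 mm from the spot.
- **Gate and crank:** I opened the gate 24 mm to its stop and made three clockwise turns at about 2 s each. I then pushed the gate back 24 mm to its shut stop.
- **Balls and placing:** A wrist picture showed three balls in the cup before I carried it to the balance.

**Last checks:** The final pictures show the cup upright near the middle of the pan with its balls in it. The handle is within about 2° of the tab. The gate looks shut, and the vial and dish look unmoved. Two balls show in the gutter; the third is hidden under the cover, so its place is inferred rather than seen.

**Disagreements and gaps:**
- The wrist camera read about 2 pixels off the fixed cameras throughout.
- The pan's centre came out up to 5 mm apart between views, against the 30 mm allowed.
- The tool had drifted about 1° off vertical by the end.
- I did not re-measure the jar at the end. It was still standing when last seen at the gate, just before I shut it.

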